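# Recharge the camera window's drying tray

## Task

Put all the loose off-white drying blocks from the shelf into the hand shaker, then shake them out of it over the square tray so that all of them lie in the tray's bays and none of the four bays is left empty. Stand the empty shaker upright back on its felt pad, and only then press the tray's sprung lever down until its detent holds it. Leave the bearing, the bushing and the coin plate where they lie.

Things in the scene. Friction and masses are not known exactly. Their poses are not given: they have to be found in the camera images.
- tray: fixed square sheet-steel tray 156 x 156 mm, 28 mm high, walls and floor 4 mm; two crossing dividers as high as the rim make four equal bays 72 x 72 mm inside. Origin at the centre of its underside, x and y along its sides, z up. The lever's bracket lies along its -y side, out to 122 mm from the tray's centre, x = -60 to +122; its cheeks at x = 40 to 70 and 108 to 122 mm stand 58 mm high
- lever (a joint): sprung steel locking lever beside the tray: 0 rad raised (as at the start), 0.45 at its lower stop. Pivot at x = +55, y = -104, z = 45 mm of the tray, axis along the tray's y, free end towards -x. Let go early it springs back up; past about 0.36 rad the over-centre detent snaps it down and holds it at 0.45. Pressing down on its pad takes about 7 N at first, falling to nothing at the detent
- lever_pad (a point): middle of the top face of the lever's white plastic pad (30 x 32 mm), 100 mm from the pivot; it moves with the lever, starting about 85 mm above the shelf and ending about 40 mm above it, 44 mm lower and at most 6 mm farther from the pivot. Press here from above with closed fingers.
- shaker: loose shaker, 0.22 kg: smooth steel trough 190 mm long (x), 36 wide (y; 60 over its foot flanges), walls 50 high, 3 thick, floor 4. Open on top from x = -95 to +55 and at its spout end, -x, where the last 45 mm of floor ramp up 8 mm. Origin: centre of underside. Blocks stay in when level; spout-down 25 to 40 degrees, less if shaken, they slide out (friction 0.3 to 0.4)
- fin (a point): grip point of the shaker's grey plastic fin (38 mm long in the shaker's x, 14 mm thick in its y, from 54 to 90 mm above its underside), at x = +75 mm, 76 mm above the underside; taken from above, fingers closing along the shaker's y
- spout (a point): middle of the floor's edge at the shaker's open spout end, x = -95 mm, 12 mm above its underside
- pad: fixed grey felt parking pad 215 x 70 mm (x, y), 3 mm thick; the shaker stands on it along its x at the start. Origin at the centre of its underside
- bearing: loose bronze flange bearing lying among the blocks, 42 mm across, 18 mm high, origin under its centre: not part of the job
- bushing: loose plain round bronze bushing, 22 mm across, 22 mm high, standing among the blocks, origin under its centre: not part of the job
- coinplate: loose chrome coin plate 70 x 45 mm, 6 mm thick, lying on the shelf, origin under its centre: not part of the job
- bay0 (a point): middle of the floor of the tray's bay at -x, -y
- bay1 (a point): middle of the floor of the tray's bay at -x, +y
- bay2 (a point): middle of the floor of the tray's bay at +x, -y
- bay3 (a point): middle of the floor of the tray's bay at +x, +y
- block0: off-white drying block, a smooth cube of 18 mm with rounded edges, 10 g, origin at its centre; absent in some runs
- block1: off-white drying block, a smooth cube of 18 mm with rounded edges, 10 g, origin at its centre; absent in some runs
- block2: off-white drying block, a smooth cube of 18 mm with rounded edges, 10 g, origin at its centre; absent in some runs
- block3: off-white drying block, a smooth cube of 18 mm with rounded edges, 10 g, origin at its centre; absent in some runs
- block4: off-white drying block, a smooth cube of 18 mm with rounded edges, 10 g, origin at its centre; absent in some runs
- block5: off-white drying block, a smooth cube of 18 mm with rounded edges, 10 g, origin at its centre; absent in some runs
- block6: off-white drying block, a smooth cube of 18 mm with rounded edges, 10 g, origin at its centre; absent in some runs

How it is judged:
By the outcome, as a careful person would: the job done as asked, in the order asked, and still so for the second after the job is handed in, with the robot touching nothing.
Of block0, block1, block2, block3, block4, block5, block6 only 5 to 7 are there at a start; the rules pass over those that are not, and their reading is None.
At some moment in a run one of block0, block1, block2, block3, block4, block5, block6, shaker may be knocked a few centimetres aside while the robot is not near it.
It also fails if it takes over 208 s, if anything falls off the work surface, if the arm or the gripper's body presses on something with over 40 N, if the wrist force passes 120 N, or if a joint passes its speed limit or range.

## Robot

A 6-joint arm with a two-finger parallel gripper is mounted at the origin on the work surface. World frame = base frame: x ahead of the robot, y to its left, z up, the work surface at z = 0. Lengths are in m, angles in rad, forces in N, time in s.
With the tool pointing down it reaches from about 0.325 to 0.875 m from the base axis. Payload 4.4 kg.
Tool frame: the origin (TCP) lies at the very end of the fingers, on their centre line; the grasp point (between the pads) lies 19 mm behind it; z points along the fingers, y is the line along which they close (so a half turn about z gives the same grasp; the last joint's range is limited). The gripper opens to 85 mm and grips with 20 to 120 N. Pads are 22 mm wide; open, the fingers measure 114 mm over their backs; the gripper's body (76 mm by 85 mm) begins 54 mm behind the grasp point. The pads swing forward as they close: fully open they stand 13 mm farther back than shut.
Start: joints at [0.964, 0.207, 1.542, -0, 1.393, -0.15], TCP at [0.254, 0.516, 0.231] pointing down, gripper open.
Joint ranges: [-2.73, 2.73], [-0.86, 2.22], [0.23, 2.46], [-1.11, 4.25], [0.08, 2.63], [-2.82, 2.82]. Speed limits (rad/s): [2.79, 2.79, 3.14, 3.14, 3.14, 3.14].

## Interface

Orientations are given as a unit quaternion [w, x, y, z].
In Python, from cell import status, vision, bot gives the robot as it stands.
- The arm moves only by the tool carry_out, never from a script. Its argument "series" is a list that holds one entry, the list of rows, each a list of 7 numbers: the shift along the tool's x, y, z scaled (see below), then the turn, a rotation vector about the tool's x, y, z scaled (see below), then the finger opening in mm, from 0 to 85.4. A call has 1 to 5 rows; each row shifts and turns the commanded pose from where the row before left it, along the tool's axes as they then stand; what a row does not reach is not made up. The controller multiplies each number of a shift by 10 cm and each number of a turn by 180 degrees. A row lasts 1/10 s, in which the tool goes at most 50 mm and 8.59 degrees, less where a joint would pass 70% of its speed; a pose out of reach is approached as far as the arm can. A call with a number of a shift or a turn outside -1 to 1 is refused whole. A call with a gripper value outside its range is refused whole. The fingers move at their own pace and stop on an object; "grip_force" is the grip in N (left out, the last holds). Time passes only in rows, so rows that do not move let the fingers close. It gives the time, the measured TCP pose, the force, the opening and the grip force at its end, in the units of the state.
- status.observe(): the state, without advancing time (a new reading comes with each control period).
- vision.capture(name): name is "side" or "top"; returns a dict with "image" (420x560x3 uint8, blue, green, red), "mtx" (3x3 intrinsics, pixels), "k1" (the pictures are not rectified: a ray, as slopes to the right and down, at radius r is drawn at 1 + k1 r^2 times it, then the intrinsics apply), "world_to_cam" (4x4, takes a point from world to camera coordinates). Camera axes: x right, y down, z forward; pixel columns grow to the right and rows downward; lengths in m; the calibration is good to about 2 mm. A picture is of the moment at which its call begins. There is no depth.
- bot.hand_in(): hands the job in; it is judged then, once.
The state is a dict: "clock": time; "joints": joint angles; "qd": joint speeds; "tau": joint torques, N m; "position": TCP position; "eef_rot": TCP orientation; "force": force on the tool from outside, world axes, zero at the start; "torque": the same for the moment, N m; "opening": finger opening in m; "grasp_force": force on a finger pad.
Only numpy, scipy, OpenCV 4.12 (cv2) and the standard library are available. Lean on these libraries where they do the work, as an engineer would, in place of code of your own. Each camera call takes 0.05 s, during which the arm holds its last target. There are 200 camera calls.

## Working session

There is one attempt and no reset: what is moved stays moved. The work goes in short steps, Python scripts to look and compute and a tool call to move; the robot and the scene stay as the last step left them, time stands still between calls to the robot, and variables do not carry over. Pictures are saved under pics/ and viewed, at most 14 in all, crops included, and the job is handed in when it is done.

Besides the shell and the picture viewer there is one more tool, called after "Emit:" by a JSON object that holds its "name" and its "arguments", one argument or row to a line. carry_out: Moves the arm, as the interface text tells. Its arguments: {"type":"object","properties":{"series":{"type":"array","items":{"type":"array","items":{"type":"array","items":{"type":"number"}}}},"grip_force":{"type":"number"}},"required":["series"]}

```bash
ls; mkdir -p pics; python3 - <<'E'
from cell import status, vision
import cv2
s=status.observe()
print({k:(v if not hasattr(v,'round') else v) for k,v in s.items()})
for n in("top","side"):
    d=vision.capture(n); cv2.imwrite(f"pics/{n}0.png",d["image"]); print(d["mtx"],d["k1"],d["world_to_cam"])
E
```

```text
pics
{'clock': 0.0, 'joints': array([ 9.63549521e-01,  2.07422219e-01,  1.54297669e+00, -4.91059976e-06,
        1.39350888e+00, -1.50505874e-01]), 'qd': array([-0.00075391,  0.00162805,  0.00067615, -0.00104286, -0.00193108,
        0.00080246]), 'tau': array([-1.35097867e-03, -3.83030105e+01, -2.91596729e+01, -2.89016043e-04,
        1.05324053e-02, -1.85321318e-05]), 'position': array([0.25316022, 0.51541324, 0.23011373]), 'eef_rot': array([-4.25911442e-04,  2.26390022e-01,  9.74036045e-01, -1.07636528e-03]), 'force': array([-0.04763146,  0.02702776, -0.03754438]), 'torque': array([-0.01883673, -0.04594971, -0.04204545]), 'grasp_force': 0.0, 'opening': 0.08560332554655022}
[[436.50233724   0.         282.06551468]
 [  0.         436.50233724 207.41488462]
 [  0.           0.           1.        ]] -0.02983320459933684 [[ 0.02741136 -0.99955167  0.01204504 -0.00324084]
 [-0.9950785  -0.02843255 -0.09492292  0.50656688]
 [ 0.09522284 -0.00938379 -0.99541175  0.95629802]
 [ 0.          0.          0.          1.        ]]
[[531.12149434   0.         279.13138049]
 [  0.         531.12149434 212.36766617]
 [  0.           0.           1.        ]] 0.04269862382310509 [[ 0.98281486 -0.18426288 -0.01105144 -0.52271365]
 [-0.14231757 -0.71823929 -0.68108593  0.1392874 ]
 [ 0.11756127  0.67095419 -0.73212009  1.20061408]
 [ 0.          0.          0.          1.        ]]
```

View pics/top0.png

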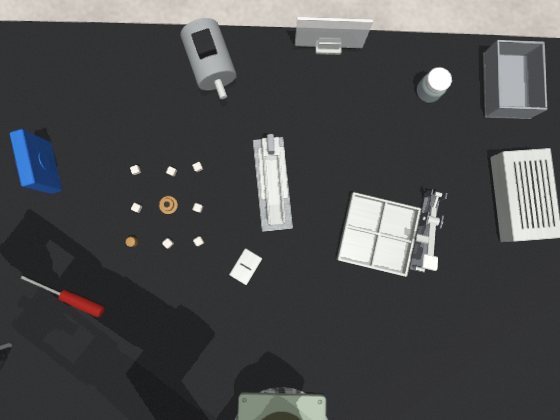

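View pics/side0.png

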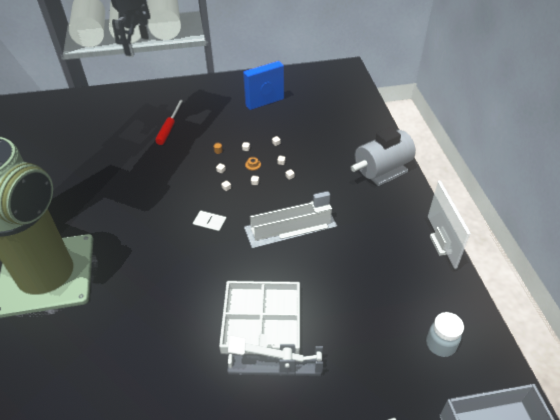

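Top view: seven blocks near (135,170), (171,171), (197,167), (136,208), (197,208), (167,243) and (198,241). The bearing is at (168,205) and the bushing at (131,242). The shaker's fin is at (270,140) with the spout near (277,222). The tray is centred near (380,234) and the lever pad is at (430,262). The side view agrees.

```bash
cat > h.py <<'E'
import numpy as np, cv2
from scipy.spatial.transform import Rotation as R
from cell import status, vision
def ray(d,uv,z):
    K=d["mtx"];p=np.array([(uv[0]-K[0,2])/K[0,0],(uv[1]-K[1,2])/K[1,1]])
    q=p.copy()
    for _ in range(8): q=p/(1+d["k1"]*(q@q))
    T=d["world_to_cam"]; Rm,t=T[:3,:3],T[:3,3]
    c=-Rm.T@t; v=Rm.T@np.array([*q,1]); return c+v*(z-c[2])/v[2]
def proj(d,P):
    c=d["world_to_cam"]@np.array([*P,1]); q=c[:2]/c[2]; q=q*(1+d["k1"]*(q@q))
    return q*d["mtx"][0,0]+d["mtx"][:2,2]
def comps(d,lo,hi,amin,amax):
    "HSV mask -> list of contours by area"
    m=cv2.inRange(cv2.cvtColor(d["image"],cv2.COLOR_BGR2HSV),lo,hi)
    cs,_=cv2.findContours(m,cv2.RETR_EXTERNAL,cv2.CHAIN_APPROX_NONE)
    return [c for c in cs if amin<=cv2.contourArea(c)<=amax]
def blocks(d,z=.014):
    out=[]
    for c in comps(d,(0,0,120),(40,110,255),25,140):
        (u,v),wh,a=cv2.minAreaRect(c); P=ray(d,(u,v),z)
        e=ray(d,(u+10*np.cos(np.radians(a)),v+10*np.sin(np.radians(a))),z)-P
        out.append((u,v,*P[:2]*1000,np.degrees(np.arctan2(e[1],e[0]))%90,cv2.contourArea(c)))
    return np.array(out)
def pose():
    s=status.observe(); q=s["eef_rot"]; M=R.from_quat([*q[1:],q[0]]).as_matrix()
    return s,s["position"],M
E
python3 - <<'E'
from h import *
np.set_printoptions(precision=1,suppress=True)
for n in("top","side"):
    d=vision.capture(n); print(n);print(blocks(d))
    if n=="top":
        D=d
        for c in comps(d,(0,0,90),(180,70,255),300,12000):
            r=cv2.minAreaRect(c); print(r, cv2.contourArea(c),[ray(d,p,.003)[:2]*1000 for p in cv2.boxPoints(r)])
        im=d["image"]
        a=cv2.resize(im[120:240,235:310],None,fx=5,fy=5,interpolation=cv2.INTER_CUBIC)
        b=cv2.resize(im[180:285,335:450],None,fx=3.5,fy=3.5,interpolation=cv2.INTER_CUBIC)
        o=np.zeros((600,800,3),np.uint8);o[:600,:375]=a;o[:b.shape[0],380:380+b.shape[1]]=b
        cv2.imwrite("pics/c1.png",o)
E
```

```text
top
[[ 249.1  267.   371.3   80.9   52.6   38. ]
 [ 167.   243.   419.6  267.4   47.4   65. ]
 [ 197.8  241.1  425.9  198.3   29.    57. ]
 [ 378.1  233.3  454.8 -208.3    8.6   57.5]
 [ 433.7  226.2  474.4 -335.7    7.    33.5]
 [ 556.5  219.9  496.5 -623.4    4.7   68. ]
 [ 197.3  207.2  502.3  203.    73.2   57. ]
 [ 135.8  207.4  498.   342.4   65.4   59.5]
 [ 512.   191.8  558.8 -519.4    5.1   42. ]
 [ 552.   183.   582.4 -615.4   82.4   31.5]
 [ 170.9  170.7  584.4  267.1   65.1   58.5]
 [ 134.8  169.4  585.1  350.    21.5   65. ]
 [ 197.1  166.7  595.4  207.7   28.7   58.5]
 [ 532.9  157.3  641.7 -571.7    2.3   78.5]]
((282.0, 404.0), (30.0, 90.0), 90.0) 1927.0 [array([101.5,  99.5]), array([ 106.2, -100.2]), array([  41.4, -101.5]), array([36.9, 97.3])]
((245.29409790039062, 266.17645263671875), (20.922828674316406, 31.89873695373535), 30.963754653930664) 623.5 [array([352.8, 128.5]), array([415.4,  93.6]), array([392.2,  52. ]), array([329.8,  87.1])]
((389.1924743652344, 230.61285400390625), (100.5102310180664, 88.73635864257812), 3.814075469970703) 6247.0 [array([ 365.9,
[... 566 characters left out ...]
159667969), 45.0) 771.0 [array([ 799.9, -290.2]), array([ 869.5, -356. ]), array([ 827.5, -397.7]), array([ 758.5, -331.8])]
((516.9862060546875, 78.95413208007812), (61.759525299072266, 77.93392181396484), 1.7357046604156494) 3624.5 [array([ 737.8, -464.7]), array([ 932.6, -475.6]), array([ 935.1, -629.4]), array([ 739. , -615.2])]
side
[[ 226.   185.   428.9  194.    11.9   63. ]
 [ 254.5  179.5  504.2  199.9   81.2   54.5]
 [ 289.5  173.5  598.1  204.5   23.    57. ]
 [  12.   184.4 -110.3  302.5   42.7  113. ]
 [ 220.   167.5  421.1  263.7   83.7   57.5]
 [ 280.6  159.6  585.3  263.1   62.    53. ]
 [ 245.5  146.   500.4  338.1   81.8   50. ]
 [ 275.8  140.2  587.2  346.1   22.    51.5]]
```

View pics/c1.png

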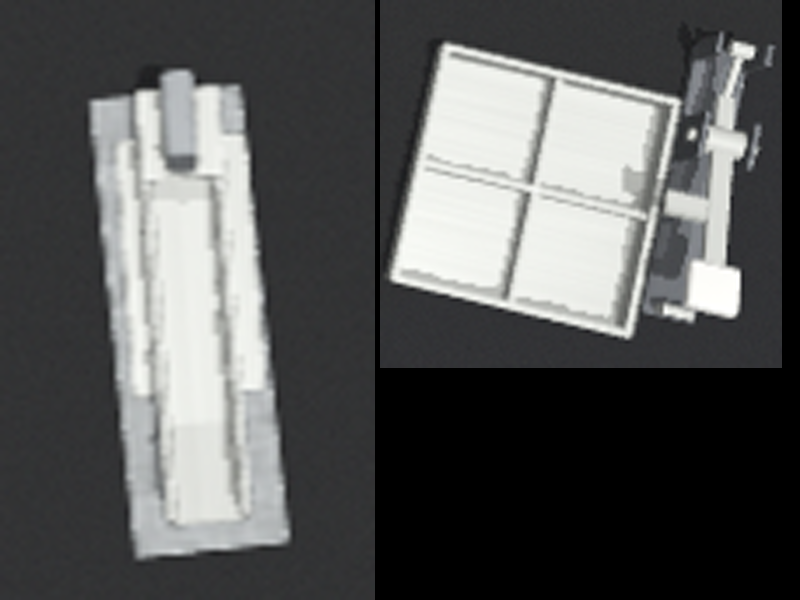

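The crop shows the shaker standing on its pad, with the fin at the far end at about pixel (270,142) and the spout near (277,224). The tray corners are clear, and the raised lever pad is at (430.7,263).

```bash
python3 - <<'E'
from h import *
np.set_printoptions(precision=1,suppress=True)
d=vision.capture("top"); s=vision.capture("side")
A=lambda pts,o,k,z:np.array([ray(d,(p[0]/k+o[0],p[1]/k+o[1]),z)[:2]*1000 for p in pts])
pad=A([(90,100),(240,85),(289,542),(137,557)],(235,120),5,.003)
def rep(n,P):
    L=[np.linalg.norm(P[i]-P[(i+1)%4]) for i in range(4)]
    e=[P[1]-P[0],P[2]-P[1],P[2]-P[3],P[3]-P[0]]
    print(n,P.mean(0),np.array(L),[np.degrees(np.arctan2(v[1],v[0])) for v in e])
rep("pad",pad)
rep("tray",A([(66,43),(301,101),(252,337),(9,280)],(335,180),3.5,.028))
print("fin",A([(177,113)],(235,120),5,.093), "spout",A([(207,522)],(235,120),5,.015), "trough end tops",A([(162,515),(247,515)],(235,120),5,.053))
print("lever",A([(335,290)],(335,180),3.5,.085))
for n,P in [("padc",[*pad.mean(0)/1000,.003])]: print(n,proj(s,P))
im=s["image"]
a=cv2.resize(im[180:255,235:345],None,fx=5,fy=5,interpolation=cv2.INTER_CUBIC)
b=cv2.resize(im[270:385,215:330],None,fx=2.1,fy=2.1,interpolation=cv2.INTER_CUBIC)
o=np.zeros((600,800,3),np.uint8);o[:375,:550]=a;o[:b.shape[0],555:555+b.shape[1]]=b
cv2.imwrite("pics/c2.png",o)
S,p,M=pose(); print(p*1000,M)
E
```

```text
pad [562.7  33.7] [ 70.3 214.3  69.7 213.9] [np.float64(-82.43550158585428), np.float64(-172.4422825668538), np.float64(-82.76203379434394), np.float64(-172.30372461759262)]
tray [ 452.4 -209.3] [155.8 154.4 158.3 156.2] [np.float64(-102.27892119652552), np.float64(168.20564397283363), np.float64(-101.64493142967876), np.float64(167.28644113884422)]
fin [[637.   40.1]] spout [[468.4  22.6]] trough end tops [[468.8  42.1]
 [469.8   5.2]]
lever [[ 392.8 -303.4]]
padc [289.1 226. ]
[253.5 515.8 230.9] [[-0.9  0.4 -0. ]
 [ 0.4  0.9 -0. ]
 [ 0.  -0.  -1. ]]
```

View pics/c2.png

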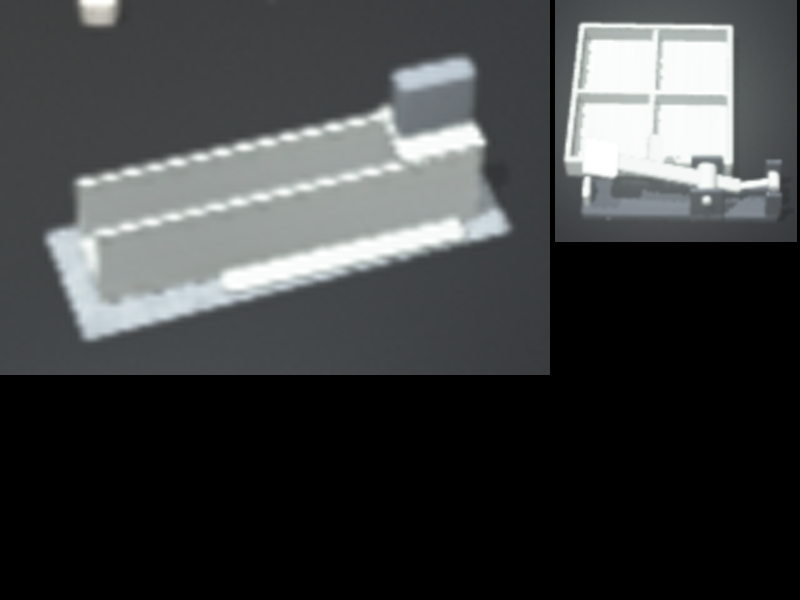

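Side crop: the fin top is centred at pixel (321.4,194.6), the divider crossing is at (261.7,316.2) and the lever pad at (236.4,344.8). I'll cross-check these against the top view.

```bash
cat > plan.py <<'E'
from h import *
np.set_printoptions(precision=1,suppress=True)
def delta(target,yaw_close_deg=None):
    "shift in tool axes (units of 0.1 m) and turn about tool z (units of 180deg) to bring TCP to target (mm)"
    S,p,M=pose(); t=M.T@(np.array(target)/1000-p)*10
    out=list(t.round(3))
    if yaw_close_deg is not None:
        a=np.radians(yaw_close_deg); v=M.T@np.array([np.cos(a),np.sin(a),0])
        # angle to turn about tool z so y axis matches v (mod 180)
        th=(np.degrees(np.arctan2(-v[0],v[1]))+90)%180-90
        out.append("turn %.1f deg"%th)
    return out
E
python3 - <<'E'
from plan import *
s=vision.capture("side")
f=lambda u,v,z:ray(s,(u,v),z)[:2]*1000
print("fin",f(321.4,194.6,.093),"pad corners",f(244.6,226.4,.003),f(253,247.6,.003),f(336.6,225.6,.003))
print("tray x",f(261.7,316.2,.028),"tray cor",f(226,281.9,.028),f(299.3,281.9,.028)); print("lever",f(236.4,344.8,.085))
# block orientation from both views
for n in("top","side"):
    d=vision.capture(n); b=blocks(d); b=b[(b[:,3]>150)&(b[:,3]<400)&(b[:,2]>300)]; print(b[np.argsort(b[:,2])][:,2:5])
S,p,M=pose(); print(p*1000,M.round(3).tolist())
print(delta([420,265.5,100],0))
E
```

```text
fin [639.5  36.4] pad corners [456.7  53.2] [466.7 -16.1] [675.8  12.6]
tray x [ 455.  -218.2] tray cor [ 393.3 -119.3] [ 548.3 -149.6]
lever [ 395.7 -304.5]
[[419.6 267.4  47.4]
 [425.9 198.3  29. ]
 [498.  342.4  65.4]
 [502.3 203.   73.2]
 [584.4 267.1  65.1]
 [585.1 350.   21.5]
 [595.4 207.7  28.7]]
[[421.1 263.7  83.7]
 [428.9 194.   11.9]
 [500.4 338.1  81.8]
 [504.2 199.9  81.2]
 [585.3 263.1  62. ]
 [587.2 346.1  22. ]
 [598.1 204.5  23. ]]
[253.6 516.  231.2] [[-0.897, 0.441, -0.0], [0.441, 0.897, -0.0], [0.0, -0.0, -1.0]]
[np.float64(-2.598), np.float64(-1.514), np.float64(1.312), 'turn 63.8 deg']
```

Emit:
{"name": "carry_out", "arguments": {
  "series": [
    [[-0.371,-0.216,0.11,0,0,0,40],[-0.371,-0.216,0.11,0,0,0,40],[-0.371,-0.216,0.11,0,0,0,40],[-0.371,-0.216,0.11,0,0,0,40],[-0.371,-0.216,0.11,0,0,0,40]]
  ],
  "grip_force": 30
}}

```text
clock: 0.95
position: [0.3732, 0.336, 0.1762]
eef_rot: [0.0, 0.226, 0.974, 0.0]
force: [0.1, 0.9, 0.2]
opening: 0.0398
grasp_force: 0.0
```

Emit:
{"name": "carry_out", "arguments": {
  "series": [
    [[-0.371,-0.216,0.11,0,0,0,40],[-0.371,-0.216,0.11,0,0,0,40],[0,0,0,0,0,0.0457,40],[0,0,0,0,0,0.0457,40],[0,0,0,0,0,0.0457,40]]
  ]
}}

```text
clock: 1.45
position: [0.4204, 0.2652, 0.1543]
eef_rot: [-0.0, 0.433, 0.902, 0.0]
force: [0.3, 0.2, 0.2]
opening: 0.0399
grasp_force: 0.0
```

Emit:
{"name": "carry_out", "arguments": {
  "series": [
    [[0,0,0,0,0,0.0457,40],[0,0,0,0,0,0.0457,40],[0,0,0,0,0,0.0457,40],[0,0,0,0,0,0.0457,40],[0,0,0,0,0,0,40]]
  ]
}}

```text
clock: 1.95
position: [0.4201, 0.2658, 0.1544]
eef_rot: [0.0, 0.667, 0.745, 0.0]
force: [-0.1, 0.0, -1.2]
opening: 0.0397
grasp_force: 0.0
```

```bash
python3 - <<'E'
from plan import *
S,p,M=pose(); print(S["clock"],p*1000,M.round(3).tolist(),S["opening"],S["joints"])
print(delta([420,265.5,3],6.2))
d=vision.capture("top");s=vision.capture("side")
for d in(d,s):
  b=blocks(d); b=b[(b[:,3]>150)&(b[:,3]<400)&(b[:,2]>300)]; print(b[np.argsort(b[:,2])][:,2:5])
E
```

```text
1.95 [420.1 265.8 154.4] [[-0.109, 0.994, 0.0], [0.994, 0.109, 0.0], [0.0, 0.0, -1.0]] 0.03972364155218926 [0.4 0.1 1.8 0.  1.2 0.3]
[np.float64(-0.004), np.float64(-0.002), np.float64(1.514), 'turn 0.1 deg']
[[420.2 266.9  47.4]
 [425.9 198.3  29. ]
 [502.3 203.   73.2]
 [584.4 267.1  65.1]
 [585.1 350.   21.5]
 [595.4 207.7  28.7]]
[[421.4 262.6  36.5]
 [428.9 194.   11.9]
 [500.4 338.1  81.8]
 [504.2 199.9  81.2]
 [585.6 263.   62. ]
 [588.2 345.6   1.6]
 [598.2 203.7   7.5]]
```

Emit:
{"name": "carry_out", "arguments": {
  "series": [
    [[0,0,0.45,0,0,0,40],[0,0,0.45,0,0,0,40],[0,0,0.45,0,0,0,40],[0,0,0.16,0,0,0,40],[0,0,0,0,0,0,12]]
  ]
}}

```text
clock: 2.55
position: [0.4192, 0.2654, 0.0015]
eef_rot: [-0.001, 0.667, 0.745, -0.001]
force: [1.3, 0.6, -0.3]
opening: 0.0269
grasp_force: 0.0
```

Emit:
{"name": "carry_out", "arguments": {
  "series": [
    [[0,0,0,0,0,0,12],[0,0,0,0,0,0,12],[0,0,0,0,0,0,12],[0,0,-0.3,0,0,0,12],[0,0,-0.4,0,0,0,12]]
  ]
}}

```text
clock: 3.05
position: [0.4177, 0.2648, 0.0723]
eef_rot: [-0.001, 0.667, 0.745, -0.003]
force: [-0.0, 0.4, -0.1]
opening: 0.0225
grasp_force: 29.5
```

```bash
python3 - <<'E'
from plan import *
S,p,M=pose(); print(S["clock"],p*1000,S["opening"],S["grasp_force"])
a=np.radians(6.2);ax=np.array([np.cos(a),np.sin(a)]);fin=np.array([638,38.3])
for x in(42,21,1,-19,-39,-59,-79):
    t=fin+(x-75)*ax; print(x,t,delta([*t,100],6.2))
d=vision.capture("top");s=vision.capture("side")
im=np.hstack([cv2.resize(d["image"][130:260,120:300],(400,289)),cv2.resize(s["image"][120:250,200:380],(400,289))])
cv2.imwrite("pics/g1.png",im)
E
```

```text
3.05 [417.7 264.8  72.3] 0.02248424594833215 29.46448490023613
42 [605.2  34.7] [np.float64(-2.492), np.float64(1.611), np.float64(-0.282), 'turn 0.1 deg']
21 [584.3  32.5] [np.float64(-2.492), np.float64(1.401), np.float64(-0.281), 'turn 0.1 deg']
1 [564.4  30.3] [np.float64(-2.492), np.float64(1.201), np.float64(-0.28), 'turn 0.1 deg']
-19 [544.5  28.1] [np.float64(-2.491), np.float64(1.001), np.float64(-0.279), 'turn 0.1 deg']
-39 [524.7  26. ] [np.float64(-2.491), np.float64(0.801), np.float64(-0.278), 'turn 0.1 deg']
-59 [504.8  23.8] [np.float64(-2.491), np.float64(0.601), np.float64(-0.277), 'turn 0.1 deg']
-79 [484.9  21.7] [np.float64(-2.491), np.float64(0.401), np.float64(-0.276), 'turn 0.1 deg']
```

View pics/g1.png

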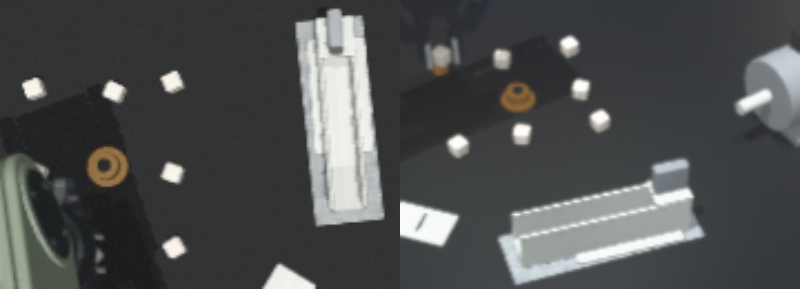

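The side view shows the first block held between the fingers, diagonally at 22.5 mm opening. The other six and the shaker are unmoved.

Emit:
{"name": "carry_out", "arguments": {
  "series": [
    [[-0.415,0.232,-0.1,0,0,0,12],[-0.415,0.232,-0.1,0,0,0,12],[-0.415,0.232,-0.08,0,0,0,12],[-0.415,0.232,0,0,0,0,12],[-0.415,0.232,0,0,0,0,12]]
  ]
}}

```text
clock: 3.65
position: [0.5589, 0.0705, 0.1018]
eef_rot: [0.0, 0.667, 0.745, 0.001]
force: [1.2, 0.2, -0.8]
opening: 0.0229
grasp_force: 29.5
```

Emit:
{"name": "carry_out", "arguments": {
  "series": [
    [[-0.415,0.232,0,0,0,0,12],[0,0,0,0,0,0,12],[0,0,0.3,0,0,0,12],[0,0,0.25,0,0,0,12],[0,0,0,0,0,0,12]]
  ]
}}

```text
clock: 4.15
position: [0.5872, 0.0332, 0.0494]
eef_rot: [0.002, 0.667, 0.745, 0.001]
force: [-6.5, -1.6, 13.8]
opening: 0.0221
grasp_force: 49.7
```

Emit:
{"name": "carry_out", "arguments": {
  "series": [
    [[0,0,0,0,0,0,32],[0,0,0,0,0,0,32],[0,0,0,0,0,0,32],[0,0,-0.4,0,0,0,32],[0,0,-0.3,0,0,0,32]]
  ]
}}

```text
clock: 4.65
position: [0.5847, 0.034, 0.1171]
eef_rot: [-0.0, 0.667, 0.745, -0.0]
force: [0.2, 0.2, 1.2]
opening: 0.0316
grasp_force: 0.0
```

```bash
cat > chk.py <<'E'
from plan import *
import sys
T=[np.array(x) for x in eval(sys.argv[1])] if len(sys.argv)>1 else []
S,p,M=pose(); print("t",round(S["clock"],2),p*1000,M[:,1].round(3),"open",round(S["opening"]*1000,1))
for n in("top","side"):
    d=vision.capture(n); b=blocks(d); b=b[(b[:,3]>150)&(b[:,3]<400)&(b[:,2]>300)]; print(b[np.argsort(b[:,2])][:,2:4].round().tolist())
for t in T: print(t,delta(t,6.2))
E
python3 chk.py "[[427.5,196,100],[503.3,201.3,100]]"
```

```text
t 4.65 [584.7  34.  117.1] [ 1.   0.1 -0. ] open 31.6
[[427.0, 198.0], [498.0, 342.0], [502.0, 203.0], [584.0, 267.0], [585.0, 350.0], [595.0, 208.0]]
[[428.0, 193.0], [500.0, 338.0], [504.0, 200.0], [587.0, 346.0]]
[427.5 196.  100. ] [np.float64(1.791), np.float64(-1.431), np.float64(0.199), 'turn 0.1 deg']
[503.3 201.3 100. ] [np.float64(1.76), np.float64(-0.672), np.float64(0.207), 'turn 0.1 deg']
```

```bash
python3 - <<'E'
from plan import *
d=vision.capture("top");s=vision.capture("side")
o=np.zeros((560,800,3),np.uint8)
o[:,:350]=cv2.resize(d["image"][125:237,240:310],(350,560),interpolation=cv2.INTER_CUBIC)
o[:340,350:]=cv2.resize(s["image"][175:260,240:352],(450,340),interpolation=cv2.INTER_CUBIC)
cv2.imwrite("pics/g2.png",o)
E
```

```text
(no output)
```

View pics/g2.png

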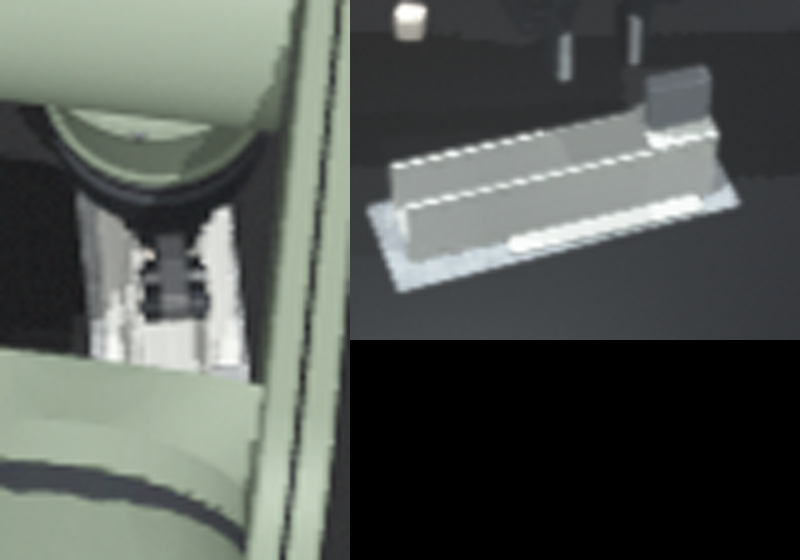

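Emit:
{"name": "carry_out", "arguments": {
  "series": [
    [[0.358,-0.286,0.04,0,0,0,40],[0.358,-0.286,0.04,0,0,0,40],[0.358,-0.286,0.04,0,0,0,40],[0.358,-0.286,0.04,0,0,0,40],[0.358,-0.286,0.04,0,0,0,40]]
  ]
}}

```text
clock: 5.35
position: [0.4204, 0.1965, 0.0942]
eef_rot: [-0.001, 0.668, 0.744, -0.002]
force: [1.0, 0.8, 0.4]
opening: 0.04
grasp_force: 0.0
```

Emit:
{"name": "carry_out", "arguments": {
  "series": [
    [[0,0,0,0,0,0,40],[0,0,0.45,0,0,0,40],[0,0,0.45,0,0,0,40],[0,0,0.04,0,0,0,40],[0,0,0,0,0,0,12]]
  ]
}}

```text
clock: 5.85
position: [0.4227, 0.1951, 0.0003]
eef_rot: [-0.001, 0.668, 0.745, -0.002]
force: [0.6, -0.7, -0.1]
opening: 0.0264
grasp_force: 0.0
```

Emit:
{"name": "carry_out", "arguments": {
  "series": [
    [[0,0,0,0,0,0,12],[0,0,0,0,0,0,12],[0,0,0,0,0,0,12],[0,0,-0.4,0,0,0,12],[0,0,-0.4,0,0,0,12]]
  ]
}}

```text
clock: 6.35
position: [0.422, 0.1952, 0.0819]
eef_rot: [-0.001, 0.668, 0.745, -0.002]
force: [1.4, 1.0, 0.1]
opening: 0.0203
grasp_force: 29.4
```

```bash
python3 chk.py "[[584,31,100],[562,29,100]]"; python3 - <<'E'
from plan import *
d=vision.capture("top");s=vision.capture("side")
o=np.zeros((560,800,3),np.uint8)
o[:,:350]=cv2.resize(d["image"][125:237,240:310],(350,560),interpolation=cv2.INTER_CUBIC)
o[:340,350:]=cv2.resize(s["image"][175:260,240:352],(450,340),interpolation=cv2.INTER_CUBIC)
cv2.imwrite("pics/g3.png",o)
E
```

```text
t 6.35 [422.  195.2  81.9] [ 1.   0.1 -0. ] open 20.3
[[498.0, 342.0], [502.0, 203.0], [584.0, 267.0], [585.0, 350.0], [596.0, 207.0]]
[[431.0, 294.0], [500.0, 338.0], [504.0, 198.0], [586.0, 263.0], [587.0, 346.0], [599.0, 203.0]]
[584  31 100] [np.float64(-1.819), np.float64(1.364), np.float64(-0.107), 'turn 0.1 deg']
[562  29 100] [np.float64(-1.815), np.float64(1.143), np.float64(-0.11), 'turn 0.1 deg']
```

View pics/g3.png

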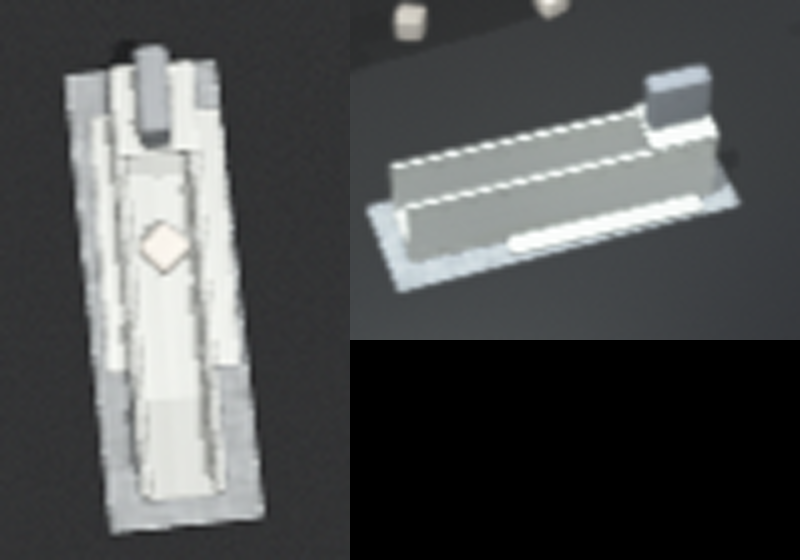

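The first block lies in the trough, at crop (164,246). The shaker hasn't moved.

Emit:
{"name": "carry_out", "arguments": {
  "series": [
    [[-0.363,0.227,-0.04,0,0,0,12],[-0.363,0.227,-0.02,0,0,0,12],[-0.363,0.227,-0.02,0,0,0,12],[-0.363,0.227,-0.02,0,0,0,12],[-0.363,0.227,0,0,0,0,12]]
  ]
}}

```text
clock: 7.05
position: [0.5558, 0.0264, 0.0906]
eef_rot: [-0.001, 0.668, 0.745, -0.001]
force: [0.7, 0.3, 0.3]
opening: 0.0199
grasp_force: 29.4
```

Emit:
{"name": "carry_out", "arguments": {
  "series": [
    [[0,0,0,0,0,0,12],[0,0,0.25,0,0,0,12],[0,0,0.18,0,0,0,12],[0,0,0,0,0,0,12],[0,0,0,0,0,0,32]]
  ]
}}

```text
clock: 7.55
position: [0.5547, 0.0283, 0.048]
eef_rot: [-0.001, 0.667, 0.745, -0.001]
force: [1.0, -0.0, 1.2]
opening: 0.0315
grasp_force: 0.0
```

Emit:
{"name": "carry_out", "arguments": {
  "series": [
    [[0,0,0,0,0,0,32],[0,0,0,0,0,0,32],[0,0,-0.3,0,0,0,32],[0,0,-0.1,0,0,0,32],[0,0,0,0,0,0,32]]
  ]
}}

```text
clock: 8.05
position: [0.5591, 0.0275, 0.0923]
eef_rot: [0.003, 0.668, 0.745, 0.002]
force: [0.4, 0.6, -1.2]
opening: 0.0319
grasp_force: 0.0
```

```bash
python3 chk.py "[[503.3,201.3,100],[596.7,205.5,100]]"
```

```text
t 8.05 [559.1  27.5  92.3] [1.  0.1 0. ] open 31.9
[[498.0, 342.0], [502.0, 203.0], [584.0, 267.0], [585.0, 350.0], [595.0, 208.0]]
[[500.0, 338.0], [504.0, 200.0]]
[503.3 201.3 100. ] [np.float64(1.783), np.float64(-0.341), np.float64(-0.105), 'turn 0.0 deg']
[596.7 205.5 100. ] [np.float64(1.723), np.float64(0.592), np.float64(-0.104), 'turn 0.0 deg']
```

Emit:
{"name": "carry_out", "arguments": {
  "series": [
    [[0.446,-0.085,-0.03,0,0,0,40],[0.446,-0.085,-0.02,0,0,0,40],[0.446,-0.085,-0.02,0,0,0,40],[0.446,-0.085,-0.02,0,0,0,40],[0,0,0,0,0,0,40]]
  ]
}}

```text
clock: 8.65
position: [0.5002, 0.2058, 0.0971]
eef_rot: [-0.002, 0.665, 0.747, -0.0]
force: [-0.2, -0.5, -0.4]
opening: 0.0397
grasp_force: 0.0
```

Emit:
{"name": "carry_out", "arguments": {
  "series": [
    [[0,0,0.45,0,0,0,40],[0,0,0.45,0,0,0,40],[0,0,0.07,0,0,0,40],[0,0,0,0,0,0,12],[0,0,0,0,0,0,12]]
  ]
}}

```text
clock: 9.15
position: [0.5029, 0.2006, 0.0008]
eef_rot: [-0.0, 0.668, 0.744, -0.001]
force: [0.0, 0.1, -0.7]
opening: 0.0209
grasp_force: 29.3
```

Emit:
{"name": "carry_out", "arguments": {
  "series": [
    [[0,0,0,0,0,0,12],[0,0,0,0,0,0,12],[0,0,-0.4,0,0,0,12],[0,0,-0.4,0,0,0,12],[0,0,-0.1,0,0,0,12]]
  ]
}}

```text
clock: 9.65
position: [0.5067, 0.2021, 0.0961]
eef_rot: [0.003, 0.668, 0.745, 0.004]
force: [-0.2, 0.6, 0.1]
opening: 0.0209
grasp_force: 29.4
```

```bash
cat >> chk.py <<'E'
# light blobs inside trough, top view, in shaker coordinates
d=vision.capture("top"); hsv=cv2.cvtColor(d["image"],cv2.COLOR_BGR2HSV)[...,1]
a=np.radians(6.2);ax=np.array([np.cos(a),np.sin(a)])
prof=[]
for x in range(-92,55,3):
    P=np.array([638,38.3])/1000+(x-75)/1000*ax; u,v=proj(d,[*P,.018]); prof.append(int(d["image"][int(round(v)),int(round(u))].astype(int)[2]-d["image"][int(round(v)),int(round(u))].astype(int)[0]))
print("trough R-B from x=-92 step 3:",prof)
E
python3 chk.py "[[537,27,100]]"
```

```text
t 9.65 [506.7 202.1  96.1] [1.  0.1 0. ] open 20.9
[[596.0, 208.0]]
[[520.0, 308.0], [586.0, 261.0], [587.0, 346.0], [598.0, 203.0]]
[537  27 100] [np.float64(-1.772), np.float64(0.127), np.float64(-0.063), 'turn 0.0 deg']
trough R-B from x=-92 step 3: [3, 3, 3, 3, 3, 3, 3, 3, 2, 2, 3, 2, 3, 3, 2, 3, 2, 2, 3, 3, 3, 2, 3, 3, 3, 12, 13, 14, 14, 12, 11, 6, 2, 4, 9, 11, 12, 13, 13, 13, 11, 4, 3, 4, 3, 3, 3, 3, 3]
```

Emit:
{"name": "carry_out", "arguments": {
  "series": [
    [[-0.443,0.024,-0.03,0,0,0,12],[-0.443,0.024,-0.02,0,0,0,12],[-0.443,0.024,0,0,0,0,12],[-0.443,0.024,0,0,0,0,12],[0,0,0,0,0,0,12]]
  ]
}}

```text
clock: 10.3
position: [0.5313, 0.0215, 0.0941]
eef_rot: [-0.001, 0.67, 0.743, -0.002]
force: [-0.8, 1.1, 1.0]
opening: 0.021
grasp_force: 29.4
```

Emit:
{"name": "carry_out", "arguments": {
  "series": [
    [[0,0,0.3,0,0,0,12],[0,0,0.18,0,0,0,12],[0,0,0,0,0,0,12],[0,0,0,0,0,0,32],[0,0,0,0,0,0,32]]
  ]
}}

```text
clock: 10.8
position: [0.5324, 0.0267, 0.0487]
eef_rot: [0.0, 0.667, 0.745, 0.0]
force: [-1.0, 0.1, -0.0]
opening: 0.0318
grasp_force: 0.0
```

Emit:
{"name": "carry_out", "arguments": {
  "series": [
    [[0,0,0,0,0,0,32],[0,0,-0.3,0,0,0,32],[0,0,-0.2,0,0,0,32],[0,0,0,0,0,0,32],[0,0,0,0,0,0,32]]
  ]
}}

```text
clock: 11.3
position: [0.5328, 0.0263, 0.0993]
eef_rot: [0.001, 0.667, 0.745, 0.001]
force: [0.1, 0.4, -0.3]
opening: 0.0319
grasp_force: 0.0
```

```bash
python3 chk.py "[[585.2,265,100],[596.7,205.5,100]]"
```

```text
t 11.3 [532.8  26.3  99.3] [1.  0.1 0. ] open 31.9
[[498.0, 342.0], [584.0, 267.0], [585.0, 350.0], [595.0, 208.0]]
[[500.0, 338.0]]
[585.2 265.  100. ] [np.float64(2.313), np.float64(0.796), np.float64(-0.025), 'turn 0.1 deg']
[596.7 205.5 100. ] [np.float64(1.709), np.float64(0.846), np.float64(-0.025), 'turn 0.1 deg']
trough R-B from x=-92 step 3: [3, 0, -4, -5, -3, -5, -5, -4, -5, -4, -4, -4, -3, -2, -3, -3, -3, -6, -1, 6, 3, 5, 4, 6, 5, 4, 4, 6, 5, 6, 6, 5, 6, 5, 5, 7, 6, 5, 6, 6, 5, 5, 6, 6, 5, 5, 6, 6, 6]
```

Emit:
{"name": "carry_out", "arguments": {
  "series": [
    [[0.427,0.212,-0.05,0,0,0,40],[0.427,0.212,0,0,0,0,40],[0.427,0.212,0,0,0,0,40],[0.427,0.212,0,0,0,0,40],[0,0,0,0,0,0,40]]
  ]
}}

```text
clock: 11.95
position: [0.5984, 0.2106, 0.1021]
eef_rot: [-0.001, 0.665, 0.746, 0.001]
force: [0.2, -0.1, 0.2]
opening: 0.0398
grasp_force: 0.0
```

Emit:
{"name": "carry_out", "arguments": {
  "series": [
    [[0,0,0.45,0,0,0,40],[0,0,0.45,0,0,0,40],[0,0,0.11,0,0,0,40],[0,0,0,0,0,0,12],[0,0,0,0,0,0,12]]
  ]
}}

```text
clock: 12.45
position: [0.5973, 0.2045, 0.0021]
eef_rot: [-0.0, 0.668, 0.744, -0.001]
force: [-0.3, -0.0, 1.0]
opening: 0.0171
grasp_force: 32.5
```

Emit:
{"name": "carry_out", "arguments": {
  "series": [
    [[0,0,0,0,0,0,12],[0,0,0,0,0,0,12],[0,0,-0.4,0,0,0,12],[0,0,-0.4,0,0,0,12],[0,0,-0.15,0,0,0,12]]
  ]
}}

```text
clock: 12.95
position: [0.6008, 0.2058, 0.1022]
eef_rot: [0.002, 0.668, 0.745, 0.003]
force: [1.8, -0.3, 0.0]
opening: 0.0169
grasp_force: 32.5
```

```bash
python3 chk.py "[[512.5,24.5,100]]"
```

```text
t 12.95 [600.8 205.8 102.2] [1.  0.1 0. ] open 16.9
[[585.0, 350.0]]
[[500.0, 338.0], [586.0, 261.0], [586.0, 345.0], [629.0, 321.0]]
[512.5  24.5 100. ] [np.float64(-1.706), np.float64(-1.071), np.float64(0.002), 'turn 0.0 deg']
trough R-B from x=-92 step 3: [3, 2, 2, 2, 3, 3, 3, 2, 3, 3, 3, 2, 2, 3, 3, 6, 13, 13, 13, 13, 13, 14, 12, 3, 4, 12, 13, 15, 14, 13, 11, 6, 3, 4, 8, 11, 12, 13, 14, 14, 11, 4, 3, 4, 3, 2, 2, 2, 2]
```

Emit:
{"name": "carry_out", "arguments": {
  "series": [
    [[-0.341,-0.226,0,0,0,0,12],[-0.341,-0.226,0,0,0,0,12],[-0.341,-0.226,0,0,0,0,12],[-0.341,-0.226,0,0,0,0,12],[-0.341,-0.226,0,0,0,0,12]]
  ]
}}

```text
clock: 13.6
position: [0.5007, 0.0225, 0.0945]
eef_rot: [-0.002, 0.667, 0.745, -0.002]
force: [0.8, -0.6, -0.4]
opening: 0.0167
grasp_force: 32.5
```

Emit:
{"name": "carry_out", "arguments": {
  "series": [
    [[0,0,0,0,0,0,12],[0,0,0.3,0,0,0,12],[0,0,0.24,0,0,0,12],[0,0,0,0,0,0,12],[0,0,0,0,0,0,32]]
  ]
}}

```text
clock: 14.1
position: [0.5027, 0.0241, 0.0418]
eef_rot: [-0.002, 0.667, 0.745, -0.001]
force: [0.2, 0.9, 0.9]
opening: 0.0304
grasp_force: 0.0
```

Emit:
{"name": "carry_out", "arguments": {
  "series": [
    [[0,0,0,0,0,0,32],[0,0,0,0,0,0,32],[0,0,-0.3,0,0,0,32],[0,0,-0.22,0,0,0,32],[0,0,0,0,0,0,32]]
  ]
}}

```text
clock: 14.6
position: [0.5079, 0.0232, 0.0998]
eef_rot: [0.004, 0.667, 0.745, 0.003]
force: [1.0, -0.1, 0.4]
opening: 0.0324
grasp_force: 0.0
```

```bash
python3 chk.py "[[585.2,265,100],[499.5,340,100]]"
```

```text
t 14.6 [507.9  23.2  99.8] [1.  0.1 0. ] open 32.4
[[498.0, 342.0], [584.0, 267.0], [585.0, 350.0]]
[]
[585.2 265.  100. ] [np.float64(2.313), np.float64(1.062), np.float64(-0.034), 'turn 0.1 deg']
[499.5 340.  100. ] [np.float64(3.152), np.float64(0.291), np.float64(-0.037), 'turn 0.1 deg']
trough R-B from x=-92 step 3: [-4, -4, -2, -2, -5, -4, 3, 5, 6, 5, 4, 6, 5, 6, 6, 6, 5, 5, 7, 5, 7, 6, 7, 7, 6, 5, 6, 6, 6, 5, 5, 6, 6, 5, 5, 6, 7, 6, 5, 5, 7, 5, 7, 5, 6, 5, 6, 6, 6]
```

Emit:
{"name": "carry_out", "arguments": {
  "series": [
    [[0.386,0.177,-0.05,0,0,0,40],[0.386,0.177,0,0,0,0,40],[0.386,0.177,0,0,0,0,40],[0.386,0.177,0,0,0,0,40],[0.386,0.177,0,0,0,0,40]]
  ]
}}

```text
clock: 15.25
position: [0.5701, 0.2263, 0.0985]
eef_rot: [-0.001, 0.668, 0.745, -0.001]
force: [0.6, -0.6, -0.3]
opening: 0.0401
grasp_force: 0.0
```

Emit:
{"name": "carry_out", "arguments": {
  "series": [
    [[0.386,0.177,0,0,0,0,40],[0,0,0,0,0,-0.0453,40],[0,0,0,0,0,-0.0453,40],[0,0,0,0,0,-0.0453,40],[0,0,0,0,0,-0.0453,40]]
  ]
}}

```text
clock: 15.75
position: [0.583, 0.2652, 0.0981]
eef_rot: [-0.001, 0.429, 0.903, -0.001]
force: [-0.5, -0.2, 0.2]
opening: 0.0396
grasp_force: 0.0
```

Emit:
{"name": "carry_out", "arguments": {
  "series": [
    [[0,0,0,0,0,-0.0453,40],[0,0,0,0,0,-0.0453,40],[0,0,0,0,0,-0.0453,40],[0,0,0,0,0,0,40],[0,0,0,0,0,0,40]]
  ]
}}

```text
clock: 16.25
position: [0.5835, 0.265, 0.099]
eef_rot: [-0.001, 0.232, 0.973, -0.001]
force: [-0.3, 0.1, -0.5]
opening: 0.04
grasp_force: 0.0
```

```bash
python3 chk.py "[[585.2,265,3]]"
```

```text
t 16.25 [583.5 265.   99. ] [ 0.5  0.9 -0. ] open 40.0
[]
[[500.0, 338.0], [586.0, 261.0]]
[585.2 265.    3. ] [np.float64(-0.013), np.float64(0.005), np.float64(0.966), 'turn 57.0 deg']
trough R-B from x=-92 step 3: [3, 3, 3, 2, 3, 3, 3, 3, 5, 12, 13, 13, 14, 12, 11, 12, 12, 12, 13, 13, 13, 14, 13, 3, 3, 11, 12, 15, 14, 14, 12, 5, 2, 4, 8, 11, 12, 13, 14, 13, 11, 4, 3, 3, 3, 3, 3, 2, 2]
```

Emit:
{"name": "carry_out", "arguments": {
  "series": [
    [[-0.01,0,0.45,0,0,0,40],[0,0,0.45,0,0,0,40],[0,0,0.07,0,0,0,40],[0,0,0,0,0,0,12],[0,0,0,0,0,0,12]]
  ]
}}

```text
clock: 16.9
position: [0.5857, 0.265, 0.004]
eef_rot: [0.0, 0.231, 0.973, 0.0]
force: [-0.1, 0.2, 0.8]
opening: 0.0171
grasp_force: 33.7
```

Emit:
{"name": "carry_out", "arguments": {
  "series": [
    [[0,0,0,0,0,0,12],[0,0,0,0,0,0,12],[0,0,-0.4,0,0,0,12],[0,0,-0.4,0,0,0,12],[0,0,-0.3,0,0,0,12]]
  ]
}}

```text
clock: 17.4
position: [0.5864, 0.2652, 0.1166]
eef_rot: [0.002, 0.231, 0.973, 0.001]
force: [0.2, 1.1, 0.8]
opening: 0.017
grasp_force: 33.7
```

Emit:
{"name": "carry_out", "arguments": {
  "series": [
    [[0,0,0,0,0,-0.0461,12],[0,0,0,0,0,-0.0461,12],[0,0,0,0,0,-0.0461,12],[0,0,0,0,0,-0.0461,12],[0,0,0,0,0,0,12]]
  ]
}}

```text
clock: 17.9
position: [0.5854, 0.2649, 0.114]
eef_rot: [0.0, -0.057, 0.998, 0.0]
force: [0.1, -0.2, -0.3]
opening: 0.0172
grasp_force: 33.7
```

```bash
python3 chk.py "[[604.5,35,115]]"
```

```text
t 17.9 [585.4 264.9 114. ] [-0.1  1.   0. ] open 17.2
[]
[[500.0, 338.0], [587.0, 345.0]]
[604.5  35.  115. ] [np.float64(0.064), np.float64(-2.306), np.float64(-0.013), 'turn -89.9 deg']
trough R-B from x=-92 step 3: [3, 3, 3, 3, 3, 3, 3, 2, 5, 12, 13, 13, 14, 13, 11, 12, 12, 13, 14, 13, 13, 13, 12, 3, 3, 11, 13, 14, 14, 13, 11, 6, 2, 4, 9, 11, 12, 12, 13, 13, 11, 4, 3, 3, 3, 3, 3, 3, 3]
```

Emit:
{"name": "carry_out", "arguments": {
  "series": [
    [[0.013,-0.461,0,0,0,0,12],[0.013,-0.461,0,0,0,0,12],[0.013,-0.461,0,0,0,0,12],[0.013,-0.461,0,0,0,0,12],[0.013,-0.461,0,0,0,0,12]]
  ]
}}

```text
clock: 18.55
position: [0.605, 0.0334, 0.1136]
eef_rot: [0.0, -0.056, 0.998, -0.0]
force: [0.8, 0.2, 0.6]
opening: 0.0166
grasp_force: 33.7
```

Emit:
{"name": "carry_out", "arguments": {
  "series": [
    [[0,0,0,0,0,0,12],[0,0,0.3,0,0,0,12],[0,0,0.23,0,0,0,12],[0,0,0,0,0,0,12],[0,0,0,0,0,0,12]]
  ]
}}

```text
clock: 19.05
position: [0.6046, 0.0357, 0.0602]
eef_rot: [-0.0, -0.057, 0.998, 0.0]
force: [0.6, -0.4, 0.2]
opening: 0.0168
grasp_force: 33.7
```

Emit:
{"name": "carry_out", "arguments": {
  "series": [
    [[0,0,0,0,0,0,28],[0,0,0,0,0,0,28],[0,0,0,0,0,0,28],[0,0,-0.3,0,0,0,28],[0,0,-0.25,0,0,0,40]]
  ]
}}

```text
clock: 19.55
position: [0.6047, 0.0352, 0.116]
eef_rot: [-0.0, -0.057, 0.998, 0.0]
force: [0.8, 0.6, -0.0]
opening: 0.0399
grasp_force: 0.0
```

```bash
python3 chk.py "[[499.5,340,115],[586.5,348,115]]"
```

```text
t 19.55 [604.7  35.2 116. ] [-0.1  1.   0. ] open 39.9
[[498.0, 342.0], [585.0, 350.0]]
[[500.0, 338.0], [587.0, 346.0]]
[499.5 340.  115. ] [np.float64(0.74), np.float64(3.156), np.float64(0.042), 'turn -89.7 deg']
[586.5 348.  115. ] [np.float64(-0.133), np.float64(3.137), np.float64(0.051), 'turn -89.7 deg']
trough R-B from x=-92 step 3: [4, 5, 5, 5, 6, 5, 5, 7, 5, 4, -3, -6, -7, 4, 5, 6, 6, 5, 6, 7, 5, 6, 6, 5, 6, 5, 5, 6, 7, 6, 6, 5, 3, 4, 10, 13, 13, 13, 13, 13, 13, 6, 8, 12, 14, 13, 14, 13, 12]
```

Emit:
{"name": "carry_out", "arguments": {
  "series": [
    [[-0.019,0.448,0,0,0,0,40],[-0.019,0.448,0,0,0,0,40],[-0.019,0.448,0,0,0,0,40],[-0.019,0.448,0,0,0,0,40],[-0.019,0.448,0,0,0,0,40]]
  ]
}}

```text
clock: 20.2
position: [0.5876, 0.2601, 0.1137]
eef_rot: [-0.001, -0.057, 0.998, -0.0]
force: [0.8, -0.3, 0.5]
opening: 0.04
grasp_force: 0.0
```

Emit:
{"name": "carry_out", "arguments": {
  "series": [
    [[-0.019,0.448,0,0,0,0,40],[-0.019,0.448,0,0,0,0,40],[0,0,0,0,0,0,40],[0,0,0.4,0,0,0,40],[0,0,0.4,0,0,0,40]]
  ]
}}

```text
clock: 20.7
position: [0.5834, 0.3486, 0.0352]
eef_rot: [0.002, -0.057, 0.998, 0.0]
force: [0.5, -0.3, -0.3]
opening: 0.04
grasp_force: 0.0
```

Emit:
{"name": "carry_out", "arguments": {
  "series": [
    [[0,0,0.33,0,0,0,40],[0,0,0,0,0,0,12],[0,0,0,0,0,0,12],[0,0,0,0,0,0,12],[0,0,0,0,0,0,12]]
  ]
}}

```text
clock: 21.2
position: [0.582, 0.3475, 0.0017]
eef_rot: [-0.001, -0.057, 0.998, -0.0]
force: [-0.6, -0.0, -0.1]
opening: 0.0171
grasp_force: 31.1
```

Emit:
{"name": "carry_out", "arguments": {
  "series": [
    [[0,0,-0.4,0,0,0,12],[0,0,-0.4,0,0,0,12],[0,0,-0.33,0,0,0,12],[0,0,0,0,0,0,12]]
  ]
}}

```text
clock: 21.6
position: [0.5867, 0.3499, 0.1226]
eef_rot: [0.006, -0.057, 0.998, 0.002]
force: [0.6, 0.7, 1.8]
opening: 0.0171
grasp_force: 31.1
```

```bash
python3 chk.py "[[568.5,31,115]]"
```

```text
t 21.6 [586.7 349.9 122.6] [-0.1  1.   0. ] open 17.1
[[498.0, 342.0]]
[[499.0, 337.0]]
[568.5  31.  115. ] [np.float64(0.505), np.float64(-3.136), np.float64(0.013), 'turn -89.7 deg']
trough R-B from x=-92 step 3: [3, 3, 3, 3, 3, 3, 3, 3, 5, 12, 13, 13, 14, 13, 12, 10, 3, 3, 2, 3, 8, 10, 11, 8, 8, 8, 5, 4, 9, 13, 13, 12, 13, 5, 8, 11, 13, 13, 13, 13, 12, 4, 6, 13, 14, 13, 13, 14, 9]
```

```bash
python3 - <<'E'
from plan import *
d=vision.capture("top");s=vision.capture("side")
o=np.zeros((560,800,3),np.uint8)
o[:,:350]=cv2.resize(d["image"][125:237,240:310],(350,560),interpolation=cv2.INTER_CUBIC)
o[:340,350:]=cv2.resize(s["image"][175:260,240:352],(450,340),interpolation=cv2.INTER_CUBIC)
cv2.imwrite("pics/g4.png",o)
E
```

```text
(no output)
```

View pics/g4.png

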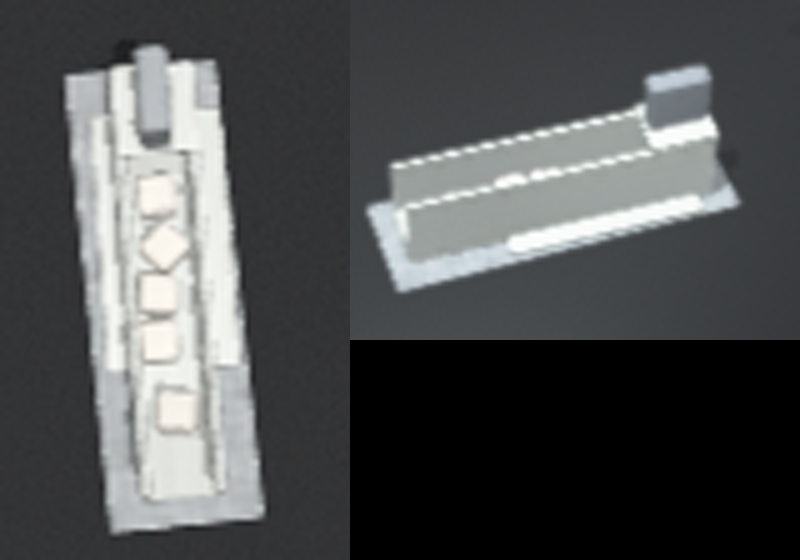

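One block inside the trough got shifted, but all five are still in it, at about x = 43, 20, -2, -22 and -57. The shaker itself hasn't moved.

Emit:
{"name": "carry_out", "arguments": {
  "series": [
    [[0.066,-0.448,0,0,0,0,12],[0.066,-0.448,0,0,0,0,12],[0.066,-0.448,0,0,0,0,12],[0.066,-0.448,0,0,0,0,12],[0.066,-0.448,0,0,0,0,12]]
  ]
}}

```text
clock: 22.35
position: [0.5734, 0.1201, 0.1132]
eef_rot: [-0.002, -0.057, 0.998, -0.0]
force: [-0.3, 0.4, 0.3]
opening: 0.0172
grasp_force: 31.1
```

Emit:
{"name": "carry_out", "arguments": {
  "series": [
    [[0.066,-0.448,0,0,0,0,12],[0.066,-0.448,0,0,0,0,12],[0,0,0,0,0,0,12],[0,0,0.3,0,0,0,12],[0,0,0.23,0,0,0,12]]
  ]
}}

```text
clock: 22.85
position: [0.5714, 0.0313, 0.0604]
eef_rot: [-0.001, -0.056, 0.998, 0.0]
force: [-0.8, 0.2, -1.2]
opening: 0.0175
grasp_force: 31.1
```

Emit:
{"name": "carry_out", "arguments": {
  "series": [
    [[0,0,0,0,0,0,12],[0,0,0,0,0,0,12],[0,0,0,0,0,0,28],[0,0,0,0,0,0,28],[0,0,0,0,0,0,28]]
  ]
}}

```text
clock: 23.35
position: [0.5732, 0.0315, 0.0635]
eef_rot: [0.001, -0.057, 0.998, -0.0]
force: [0.0, 0.3, 0.3]
opening: 0.0282
grasp_force: 0.0
```

Emit:
{"name": "carry_out", "arguments": {
  "series": [
    [[0,0,-0.3,0,0,0,28],[0,0,-0.25,0,0,0,40],[0,0,0,0,0,0,40]]
  ]
}}

```text
clock: 23.65
position: [0.5761, 0.0311, 0.1224]
eef_rot: [0.005, -0.057, 0.998, -0.001]
force: [0.6, 0.1, -0.6]
opening: 0.0399
grasp_force: 0.0
```

```bash
python3 chk.py "[[499,340,115]]"
```

```text
t 23.65 [576.1  31.1 122.4] [-0.1  1.  -0. ] open 39.9
[[498.0, 342.0]]
[[500.0, 338.0]]
[499 340 115] [np.float64(0.385), np.float64(3.151), np.float64(0.032), 'turn -89.7 deg']
trough R-B from x=-92 step 3: [6, 6, 6, 6, 6, 6, 5, 6, 5, 4, 7, 14, 14, 13, 12, 11, 4, 2, 3, 3, 9, 10, 11, 10, 9, 8, 5, 5, 10, 12, 13, 14, 13, 8, -1, -3, -3, -6, -6, -6, 6, 5, 5, 5, 5, 3, 4, 6, 5]
```

Last block next.

Emit:
{"name": "carry_out", "arguments": {
  "series": [
    [[0.057,0.45,0,0,0,0,40],[0.057,0.45,0,0,0,0,40],[0.057,0.45,0,0,0,0,40],[0.057,0.45,0,0,0,0,40],[0.057,0.45,0,0,0,0,40]]
  ]
}}

```text
clock: 24.3
position: [0.5165, 0.2528, 0.1155]
eef_rot: [-0.002, -0.057, 0.998, -0.0]
force: [1.6, -0.2, -0.5]
opening: 0.0401
grasp_force: 0.0
```

Emit:
{"name": "carry_out", "arguments": {
  "series": [
    [[0.057,0.45,0,0,0,0,40],[0.057,0.45,0,0,0,0,40],[0,0,0,0,0,0,40],[0,0,0.4,0,0,0,40],[0,0,0.4,0,0,0,40]]
  ]
}}

```text
clock: 24.8
position: [0.4974, 0.3402, 0.0368]
eef_rot: [0.001, -0.057, 0.998, 0.0]
force: [0.3, -0.1, -1.3]
opening: 0.0399
grasp_force: 0.0
```

Emit:
{"name": "carry_out", "arguments": {
  "series": [
    [[0,0,0.35,0,0,0,40],[0,0,0,0,0,0,12],[0,0,0,0,0,0,12],[0,0,0,0,0,0,12],[0,0,0,0,0,0,12]]
  ]
}}

```text
clock: 25.3
position: [0.4962, 0.339, 0.0015]
eef_rot: [-0.001, -0.057, 0.998, -0.0]
force: [0.3, 0.3, 0.6]
opening: 0.0216
grasp_force: 29.3
```

Emit:
{"name": "carry_out", "arguments": {
  "series": [
    [[0,0,-0.4,0,0,0,12],[0,0,-0.4,0,0,0,12],[0,0,-0.33,0,0,0,12],[0,0,0,0,0,0,12]]
  ]
}}

```text
clock: 25.7
position: [0.5008, 0.3416, 0.1216]
eef_rot: [0.006, -0.057, 0.998, 0.002]
force: [0.8, 0.8, 0.3]
opening: 0.0214
grasp_force: 29.5
```

```bash
python3 chk.py "[[551.5,29,115]]"; python3 - <<'E'
from plan import *
d=vision.capture("top");s=vision.capture("side")
o=np.zeros((560,800,3),np.uint8)
o[:,:350]=cv2.resize(d["image"][125:237,240:310],(350,560),interpolation=cv2.INTER_CUBIC)
o[:340,350:]=cv2.resize(s["image"][175:260,240:352],(450,340),interpolation=cv2.INTER_CUBIC)
cv2.imwrite("pics/g5.png",o)
E
```

```text
t 25.7 [500.8 341.6 121.6] [-0.1  1.   0. ] open 21.4
[]
[]
[551.5  29.  115. ] [np.float64(-0.187), np.float64(-3.15), np.float64(0.01), 'turn -89.7 deg']
trough R-B from x=-92 step 3: [3, 3, 3, 3, 3, 3, 3, 3, 4, 11, 12, 13, 13, 13, 12, 11, 4, 3, 3, 2, 8, 10, 11, 8, 8, 8, 6, 5, 9, 13, 12, 12, 12, 12, 13, 13, 13, 13, 13, 13, 13, 6, 7, 12, 13, 13, 14, 12, 9]
```

View pics/g5.png

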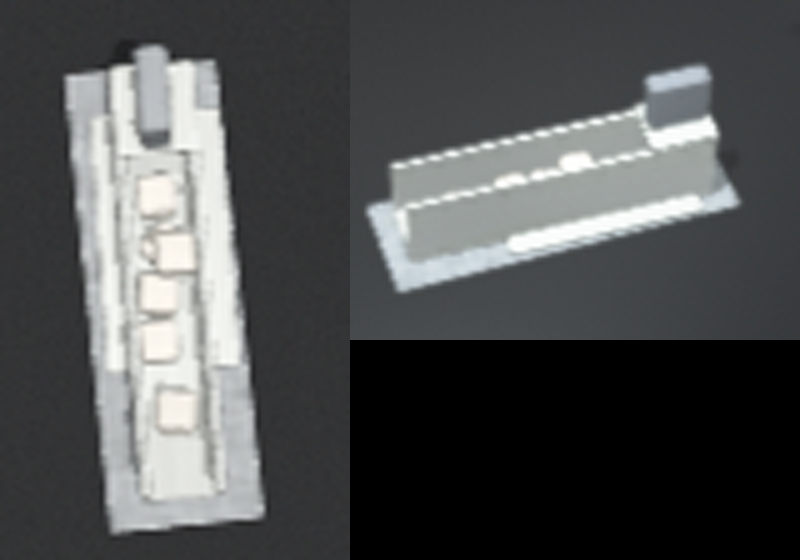

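Six are in: the stacked one sits at crop (176,252) and the shaker hasn't moved. I'll put the seventh on top at about x = -12.

Emit:
{"name": "carry_out", "arguments": {
  "series": [
    [[-0.027,-0.45,0,0,0,0,12],[-0.027,-0.45,0,0,0,0,12],[-0.027,-0.45,0,0,0,0,12],[-0.027,-0.45,0,0,0,0,12],[-0.027,-0.45,0,0,0,0,12]]
  ]
}}

```text
clock: 26.45
position: [0.5344, 0.116, 0.1133]
eef_rot: [-0.002, -0.057, 0.998, -0.0]
force: [-0.2, 0.3, 0.6]
opening: 0.0213
grasp_force: 29.5
```

Emit:
{"name": "carry_out", "arguments": {
  "series": [
    [[-0.027,-0.45,0,0,0,0,12],[-0.027,-0.45,0,0,0,0,12],[0,0,0,0,0,0,12],[0,0,0.3,0,0,0,12],[0,0,0.23,0,0,0,12]]
  ]
}}

```text
clock: 26.95
position: [0.5503, 0.029, 0.0603]
eef_rot: [-0.001, -0.056, 0.998, 0.0]
force: [0.1, 0.8, -0.5]
opening: 0.0213
grasp_force: 29.5
```

Emit:
{"name": "carry_out", "arguments": {
  "series": [
    [[0,0,0,0,0,0,12],[0,0,0,0,0,0,12],[0,0,0,0,0,0,28],[0,0,0,0,0,0,28],[0,0,0,0,0,0,28]]
  ]
}}

```text
clock: 27.45
position: [0.5524, 0.0291, 0.0635]
eef_rot: [0.001, -0.057, 0.998, -0.0]
force: [-0.3, -0.2, -0.0]
opening: 0.0283
grasp_force: 0.0
```

Emit:
{"name": "carry_out", "arguments": {
  "series": [
    [[0,0,-0.3,0,0,0,28],[0,0,-0.3,0,0,0,34],[0,0,0,0,0,0,34]]
  ]
}}

```text
clock: 27.75
position: [0.5557, 0.0286, 0.1279]
eef_rot: [0.006, -0.057, 0.998, -0.001]
force: [0.8, -1.1, 0.6]
opening: 0.0339
grasp_force: 0.0
```

```bash
python3 chk.py "[[638,38.5,120],[638,38.5,60]]"
```

```text
t 27.75 [555.7  28.6 127.9] [-0.1  1.  -0. ] open 33.9
[]
[]
[638.   38.5 120. ] [np.float64(-0.861), np.float64(-0.002), np.float64(0.041), 'turn -89.7 deg']
[638.   38.5  60. ] [np.float64(-0.859), np.float64(-0.001), np.float64(0.641), 'turn -89.7 deg']
trough R-B from x=-92 step 3: [3, 3, 3, 3, 2, 3, 3, 2, 5, 12, 13, 13, 13, 13, 12, 10, 3, 2, 2, 4, 8, 10, 11, 10, 10, 4, -1, -3, -4, -5, 6, 4, 4, 4, 4, 4, 6, 5, 4, 5, 5, 5, 5, 7, 6, 5, 5, 5, 6]
```

Emit:
{"name": "carry_out", "arguments": {
  "series": [
    [[-0.42,0,0,0,0,0,34],[-0.43,0,0,0,0,0,34],[0,0,0,0,0,0,34],[0,0,0,0,0,0,34]]
  ]
}}

```text
clock: 28.3
position: [0.6348, 0.0387, 0.1199]
eef_rot: [-0.002, -0.057, 0.998, 0.0]
force: [-0.4, -0.1, -0.9]
opening: 0.0341
grasp_force: 0.0
```

```bash
python3 chk.py "[[638,38.5,60]]"
```

```text
t 28.3 [634.8  38.7 119.9] [-0.1  1.   0. ] open 34.1
[]
[]
[638.   38.5  60. ] [np.float64(-0.042), np.float64(-0.007), np.float64(0.608), 'turn -89.7 deg']
trough R-B from x=-92 step 3: [6, 6, 7, 6, 6, 5, 5, 4, 6, 5, 6, 6, 5, 5, 5, 5, 6, 6, 5, 7, 6, 4, 5, 5, 6, 6, 6, 5, 4, 0, -8, -11, -1, 6, 6, 5, 6, 5, 6, 6, 6, 6, 6, 6, 7, 6, 4, 6, 6]
```

Emit:
{"name": "carry_out", "arguments": {
  "series": [
    [[-0.03,0,0.3,0,0,0,34],[0,0,0.295,0,0,0,34],[0,0,0,0,0,0,34],[0,0,0,0,0,0,6],[0,0,0,0,0,0,6]]
  ],
  "grip_force": 80
}}

```text
clock: 28.95
position: [0.6396, 0.0389, 0.0646]
eef_rot: [0.001, -0.057, 0.998, -0.0]
force: [-0.1, -0.7, -2.1]
opening: 0.0125
grasp_force: 77.8
```

Emit:
{"name": "carry_out", "arguments": {
  "series": [
    [[0,0,0,0,0,0,6],[0,0,0,0,0,0,6],[0,0,0,0,0,0,6],[0,0,0,0,0,0,6]]
  ]
}}

```text
clock: 29.35
position: [0.6397, 0.0389, 0.0639]
eef_rot: [0.001, -0.057, 0.998, -0.0]
force: [0.4, 0.5, 1.9]
opening: 0.013
grasp_force: 78.5
```

```bash
python3 chk.py "[[638,38.5,60]]"
```

```text
t 29.35 [639.7  38.9  63.9] [-0.1  1.  -0. ] open 13.0
[]
[]
[638.   38.5  60. ] [np.float64(0.018), np.float64(-0.002), np.float64(0.039), 'turn -89.7 deg']
trough R-B from x=-92 step 3: [6, 4, 5, 6, 5, 5, 5, 5, 5, 6, 6, 6, 6, 7, 6, 6, 5, 5, 6, 6, 6, 6, 5, 5, 6, 6, 5, 3, 5, 6, 4, 5, 6, 4, -3, -7, -8, 7, 5, 5, 5, 5, 5, 5, 5, 5, 6, 6, 6]
```

Emit:
{"name": "carry_out", "arguments": {
  "series": [
    [[0,0,-0.1,0,0,0,6],[0,0,-0.2,0,0,0,6],[0,0,-0.3,0,0.015,0,6],[0,0,-0.3,0,0.015,0,6],[0,0,-0.3,0,0.015,0,6]]
  ]
}}

```text
clock: 30.0
position: [0.6419, 0.0395, 0.1832]
eef_rot: [-0.072, -0.057, 0.996, -0.004]
force: [0.1, 0.0, -3.9]
opening: 0.013
grasp_force: 78.2
```

Emit:
{"name": "carry_out", "arguments": {
  "series": [
    [[0,0,0,0,0,0,6],[0,0,0,0,0,0,6]]
  ]
}}

```text
clock: 30.2
position: [0.6429, 0.0395, 0.182]
eef_rot: [-0.07, -0.057, 0.996, -0.004]
force: [-0.6, 0.5, -4.5]
opening: 0.0131
grasp_force: 78.2
```

```bash
cat > pour.py <<'E'
from plan import *
C=np.array([454,-211,0.]);ta=np.radians(-12)
TX=np.array([np.cos(ta),np.sin(ta),0]);TY=np.array([-np.sin(ta),np.cos(ta),0]);Z=np.array([0,0,1.])
DX,DZ=171,49
def goal(tx,ty,sz,th):
    "TCP (mm) and rotation for spout edge at tray coords tx,ty, height sz, tilt th deg (spout down +)"
    t=np.radians(th);c,s=np.cos(t),np.sin(t)
    P=C+TX*tx+TY*ty+Z*sz+TX*(DX*c-DZ*s)+Z*(DX*s+DZ*c)
    xs=TX*c+Z*s; zs=-TX*s+Z*c
    return P,np.column_stack([-xs,TY,-zs])
def step(tx,ty,sz,th,n=1):
    S,p,M=pose(); P,G=goal(tx,ty,sz,th)
    rv=R.from_matrix(M.T@G).as_rotvec(degrees=True)
    print("goal",P,"shift",(M.T@(P-p*1000)/100).round(3),"turn/180",(rv/180).round(4))
    print("post-turn frame shift",(G.T@(P-p*1000)/100).round(3))
def tilt():
    S,p,M=pose(); return np.degrees(np.arcsin(-M[2,0])), S["clock"], p*1000, S["opening"]*1000
def spout():
    S,p,M=pose(); q=p*1000+M[:,0]*DX+M[:,2]*DZ-C; return np.array([q@TX,q@TY,q[2]])
def count():
    for n in("top","side"):
        d=vision.capture(n); im=d["image"].astype(int); m=((im[...,2]-im[...,0]>7)&(im[...,2]>110)).astype(np.uint8)
        N,_,st,ce=cv2.connectedComponentsWithStats(m)
        for k in range(1,N):
            if st[k,4]<8: continue
            q=ray(d,ce[k],.013)*1000-C; x,y=q@TX,q@TY
            if abs(x)<85 and abs(y)<85: print(n,"bay",2*(x>0)+(y>0),int(x),int(y),"area",st[k,4])
E
python3 - <<'E'
from pour import *
print(tilt(),spout()); step(55,60,110,-8); count()
d=vision.capture("side");t=vision.capture("top")
cv2.imwrite("pics/p1.png",np.hstack([d["image"][100:400,130:530],t["image"][60:360,150:550]]))
E
```

```text
(np.float64(-8.058937583770703), 30.2, array([642.9,  39.5, 182. ]), 13.075790100975155) [-34.3 228.3 157.4]
goal [ 692.6 -200.4  134.7] shift [-0.3 -2.4  0.4] turn/180 [-0.  -0.   0.1]
post-turn frame shift [-1.  -2.2  0.3]
```

View pics/p1.png

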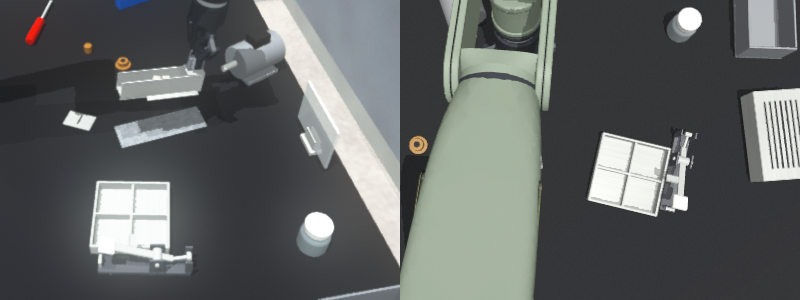

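The side view shows the shaker lifted with its blocks, spout slightly up, and the pad empty. The tray and lever are unchanged.

```bash
sed -i 's/^C=/np.set_printoptions(precision=3,suppress=True)\nC=/' pour.py; python3 - <<'E'
from pour import *
step(55,38,100,-8)
E
```

```text
goal [ 688.005 -221.89   124.725] shift [-0.251 -2.651  0.516] turn/180 [-0.014 -0.002  0.102]
post-turn frame shift [-1.072 -2.459  0.404]
```

Emit:
{"name": "carry_out", "arguments": {
  "series": [
    [[-0.02,-0.2,0.0,0,0,0,6],[-0.03,-0.35,0.06,0,0,0,6],[-0.03,-0.35,0.06,0,0,0,6],[-0.03,-0.35,0.06,0,0,0,6],[-0.03,-0.35,0.06,0,0,0,6]]
  ]
}}

```text
clock: 30.9
position: [0.6709, -0.1207, 0.1555]
eef_rot: [-0.071, -0.056, 0.996, -0.004]
force: [0.2, -0.2, -3.2]
opening: 0.0125
grasp_force: 78.3
```

Emit:
{"name": "carry_out", "arguments": {
  "series": [
    [[-0.03,-0.35,0.06,0,0,0,6],[-0.03,-0.35,0.06,-0.003,0,0.02,6],[-0.03,-0.25,0.06,-0.004,0,0.027,6],[-0.02,-0.1,0.05,-0.004,0,0.028,6],[0,0,0,-0.003,0,0.027,6]]
  ]
}}

```text
clock: 31.4
position: [0.6861, -0.2261, 0.1296]
eef_rot: [-0.072, 0.108, 0.991, 0.007]
force: [-0.4, 0.3, -3.9]
opening: 0.0128
grasp_force: 78.3
```

Emit:
{"name": "carry_out", "arguments": {
  "series": [
    [[0,0,0,0,0,0,6],[0,0,0,0,0,0,6]]
  ]
}}

```text
clock: 31.6
position: [0.6874, -0.2229, 0.1317]
eef_rot: [-0.071, 0.104, 0.992, 0.007]
force: [-0.1, 0.7, -3.2]
opening: 0.0129
grasp_force: 78.4
```

```bash
python3 - <<'E'
from pour import *
print(tilt(),spout());step(55,38,60,0); step(52,38,50,15)
E
```

```text
(np.float64(-8.178780021036735), 31.6, array([ 687.401, -222.918,  131.684]), 12.85949145363098) [ 54.547  36.682 107.51 ]
goal [ 682.962 -220.818  109.   ] shift [0.015 0.012 0.231] turn/180 [-0.001 -0.045  0.   ]
post-turn frame shift [0.048 0.011 0.227]
goal [ 661.923 -216.346  141.588] shift [ 0.274  0.011 -0.061] turn/180 [-0.001 -0.129  0.   ]
post-turn frame shift [ 0.228  0.011 -0.164]
```

Emit:
{"name": "carry_out", "arguments": {
  "series": [
    [[0.065,0.003,-0.02,0,-0.032,0,6],[0.063,0.003,-0.024,0,-0.032,0,6],[0.062,0.003,-0.03,0,-0.032,0,6],[0.06,0.003,-0.035,0,-0.033,0,6],[0,0,0,0,0,0,6]]
  ]
}}

```text
clock: 32.1
position: [0.6572, -0.2125, 0.1396]
eef_rot: [0.126, 0.103, 0.987, -0.013]
force: [-1.8, 0.7, -4.1]
opening: 0.0127
grasp_force: 78.4
```

```bash
python3 - <<'E'
from pour import *
print(tilt(),spout()); step(52,38,48,21); count()
E
```

```text
(np.float64(14.500165069560415), 32.1, array([ 657.15 , -212.504,  139.607]), 12.677859233211569) [45.739 40.542 49.352]
goal [ 651.742 -214.182  155.026] shift [ 0.009 -0.028 -0.162] turn/180 [ 0.    -0.036  0.001]
post-turn frame shift [-0.009 -0.028 -0.162]
```

Emit:
{"name": "carry_out", "arguments": {
  "series": [
    [[0,-0.014,-0.08,0,-0.018,0,6],[0,-0.014,-0.08,0,-0.018,0,6],[0,0,0,0,0,0,6],[0,0,0,0,0,0,6],[0,0,0,0,0,0,6]]
  ]
}}

```text
clock: 32.7
position: [0.66, -0.2181, 0.159]
eef_rot: [0.186, 0.102, 0.977, -0.021]
force: [0.3, -0.1, -1.9]
opening: 0.013
grasp_force: 78.4
```

```bash
python3 - <<'E'
from pour import *
print(tilt(),spout()); step(50,38,48,23); count()
d=vision.capture("side");t=vision.capture("top")
a=cv2.resize(d["image"][210:390,200:400],(600,540),interpolation=cv2.INTER_CUBIC)
o=np.zeros((540,800,3),np.uint8);o[:,:600]=a;o[:200,600:]=t["image"][140:340,320:520]
cv2.imwrite("pics/p2.png",o)
E
```

```text
(np.float64(21.59596605902305), 32.7, array([ 659.983, -218.056,  158.97 ]), 13.014407652335747) [61.988 35.66  50.472]
goal [ 646.047 -212.972  159.92 ] shift [ 0.133  0.021 -0.063] turn/180 [-0.001 -0.008  0.   ]
post-turn frame shift [ 0.131  0.021 -0.066]
```

View pics/p2.png

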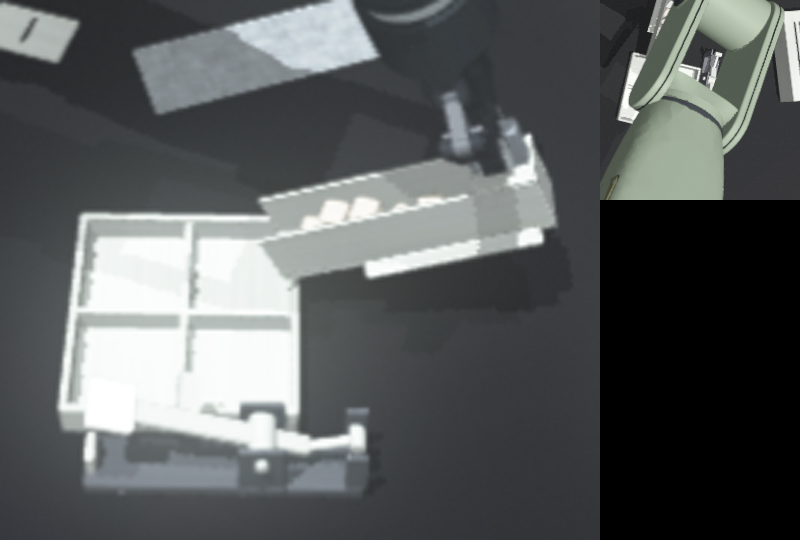

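Side view: the spout end, at (262,240), is over bay 3 near the tray's +x rim, and the blocks are at the foot of the ramp, around (335,210). Nothing is out yet.

Emit:
{"name": "carry_out", "arguments": {
  "series": [
    [[0.1,0.02,-0.06,0,-0.01,0,6],[0,0,0,0,0,0,6],[0,0,0,0,0,0,6],[0,0,0,0,0,0,6]]
  ]
}}

```text
clock: 33.3
position: [0.6484, -0.2136, 0.1608]
eef_rot: [0.202, 0.102, 0.974, -0.022]
force: [-0.1, 0.6, -3.4]
opening: 0.0125
grasp_force: 78.5
```

```bash
cat >> pour.py <<'E'
def inside():
    "blocks still in trough: centroids of warm blobs in side view by shaker x (plane through tilted floor, rough)"
    d=vision.capture("side"); im=d["image"].astype(int); m=((im[...,2]-im[...,0]>7)&(im[...,2]>110)).astype(np.uint8)
    S,p,M=pose(); o=[]
    ys,xs=np.nonzero(m)
    f=p*1000+M[:,2]*45 # point on floor below TCP
    base=proj(d,f/1000+M[:,0]*0.02*0); tip=proj(d,(p*1000+M[:,0]*DX+M[:,2]*DZ)/1000)
    N,_,st,ce=cv2.connectedComponentsWithStats(m)
    ax=tip-base
    for k in range(1,N):
        w=(ce[k]-tip)@ax/(ax@ax)*DX; off=(ce[k]-tip)@np.array([-ax[1],ax[0]])/np.linalg.norm(ax)
        if st[k,4]>=4 and -160<w<20 and abs(off)<30: o.append((round(-95-w),st[k,4]))
    print("in trough (x,area):",sorted(o))
E
python3 - <<'E'
from pour import *
print(tilt(),spout()); step(50,38,48,26); count(); inside()
E
```

```text
(np.float64(23.429778019858116), 33.3, array([ 648.376, -213.634,  160.845]), 12.468179338972824) [53.259 37.678 47.892]
goal [ 640.132 -211.715  167.002] shift [ 0.053  0.001 -0.09 ] turn/180 [-0.001 -0.014  0.   ]
post-turn frame shift [ 0.049  0.002 -0.092]
side bay 3 63 84 area 26
side bay 3 41 40 area 34
in trough (x,area): [(-108, np.int32(26)), (-80, np.int32(25)), (-55, np.int32(12))]
```

```bash
cat > w.py <<'E'
from pour import *
import sys
def blobs():
    d=vision.capture("side"); im=d["image"].astype(int); m=((im[...,2]-im[...,0]>7)&(im[...,2]>110)).astype(np.uint8)
    S,p,M=pose(); g=lambda x,y,z: proj(d,(p*1000-M[:,0]*(x-76)+M[:,1]*y+M[:,2]*(61-z))/1000)
    print("spout floor",g(-95,0,12).round(),"near wall top",g(-95,-18,50).round(),"far wall top",g(-95,18,50).round(),"x=-50 floor",g(-50,0,4).round())
    N,_,st,ce=cv2.connectedComponentsWithStats(m)
    for k in range(1,N):
        if st[k,4]>=4 and 180<ce[k][0]<450 and ce[k][1]>200:
            q=ray(d,ce[k],.013)*1000-C; print("blob",ce[k].round(),st[k,4],"as floor:",int(q@TX),int(q@TY))
print(tilt()[:2],spout()); blobs()
if len(sys.argv)>1: step(*eval(sys.argv[1]))
E
python3 w.py "(50,38,48,26)"
```

```text
(np.float64(23.425933013906693), 33.45) [53.185 37.705 47.828]
spout floor [287. 293.] near wall top [279. 290.] far wall top [279. 276.] x=-50 floor [308. 290.]
blob [292. 284.] 28 as floor: 64 85
blob [303. 281.] 13 as floor: 88 93
blob [282. 300.] 25 as floor: 43 41
goal [ 640.132 -211.715  167.002] shift [ 0.051  0.001 -0.091] turn/180 [-0.001 -0.014  0.   ]
post-turn frame shift [ 0.047  0.001 -0.093]
```

One block looks to be out, in bay 3, so I'll level off and check.

Emit:
{"name": "carry_out", "arguments": {
  "series": [
    [[0,0,0.1,0,0.047,0,6],[0,0,0.1,0,0.03,0,6],[0,0,0,0,0,0,6]]
  ]
}}

```text
clock: 33.8
position: [0.6564, -0.2153, 0.1408]
eef_rot: [0.083, 0.104, 0.991, -0.01]
force: [-0.4, -0.0, -3.6]
opening: 0.0128
grasp_force: 78.4
```

```bash
python3 w.py "(50,-38,60,10)"; python3 -c "
from pour import *
count()"
```

```text
(np.float64(9.570918343145948), 33.8) [38.443 37.675 64.015]
spout floor [279. 288.] near wall top [276. 285.] far wall top [276. 270.] x=-50 floor [301. 288.]
blob [279. 281.] 64 as floor: 35 93
blob [293. 281.] 11 as floor: 66 93
blob [281. 301.] 17 as floor: 41 40
goal [ 651.406 -291.809  137.949] shift [-0.113 -0.76   0.051] turn/180 [-0.001 -0.002  0.   ]
post-turn frame shift [-0.113 -0.76   0.05 ]
top bay 3 39 49 area 50
side bay 3 41 43 area 30
```

Emit:
{"name": "carry_out", "arguments": {
  "series": [
    [[0,0,0,0,0.035,0,6],[0,0,0,0,0.035,0,6],[-0.04,-0.2,0,0,0,0,6],[-0.04,-0.3,0,0,0,0,6],[-0.04,-0.26,0,0,0,0,6]]
  ]
}}

```text
clock: 34.45
position: [0.6497, -0.2932, 0.1416]
eef_rot: [-0.025, 0.104, 0.994, 0.001]
force: [0.4, -0.9, -3.5]
opening: 0.0128
grasp_force: 78.5
```

```bash
python3 w.py "(50,-38,48,18)"; python3 -c "
from pour import *
count()"
```

```text
(np.float64(-2.9174116367572878), 34.45) [ 35.211 -39.82  101.344]
spout floor [277. 313.] near wall top [277. 310.] far wall top [278. 294.] x=-50 floor [300. 316.]
blob [247. 300.] 25 as floor: -32 40
blob [268. 302.] 25 as floor: 12 37
blob [292. 304.] 49 as floor: 63 32
blob [304. 305.] 7 as floor: 89 31
goal [ 639.273 -289.23   147.444] shift [ 0.116  0.074 -0.052] turn/180 [-0.003 -0.116 -0.001]
post-turn frame shift [ 0.089  0.075 -0.089]
top bay 2 81 -76 area 17
top bay 3 40 48 area 65
top bay 2 50 -66 area 10
top bay 3 10 44 area 60
top bay 1 -34 46 area 66
side bay 1 -32 40 area 24
side bay 3 12 37 area 25
```

Three are out: two in bay 3 and one in bay 1. Four are left for bays 2 and 0.

Emit:
{"name": "carry_out", "arguments": {
  "series": [
    [[0.04,0.02,-0.015,0,-0.039,0,6],[0.035,0.02,-0.025,0,-0.039,0,6],[0.03,0.02,-0.03,0,-0.039,0,6],[0,0,0,0,0,0,6],[0,0,0,0,0,0,6]]
  ]
}}

```text
clock: 35.1
position: [0.6395, -0.2827, 0.1476]
eef_rot: [0.154, 0.103, 0.982, -0.017]
force: [0.6, -0.9, -2.2]
opening: 0.0129
grasp_force: 78.6
```

```bash
python3 w.py "(54,-38,48,22)"
```

```text
(np.float64(17.878946365344742), 35.1) [ 48.634 -31.641  48.478]
spout floor [285. 322.] near wall top [279. 320.] far wall top [279. 304.] x=-50 floor [308. 321.]
blob [247. 300.] 26 as floor: -32 40
blob [282. 301.] 21 as floor: 42 41
blob [268. 302.] 23 as floor: 12 37
blob [295. 314.] 12 as floor: 71 8
goal [ 636.048 -288.545  157.49 ] shift [ 0.017 -0.057 -0.093] turn/180 [-0.001 -0.022  0.   ]
post-turn frame shift [ 0.01  -0.057 -0.094]
```

Emit:
{"name": "carry_out", "arguments": {
  "series": [
    [[0.01,-0.055,-0.075,0,-0.018,0,6],[0,0,0,0,0,0,6],[0,0,0,0,0,0,6]]
  ]
}}

```text
clock: 35.45
position: [0.6378, -0.289, 0.1556]
eef_rot: [0.184, 0.103, 0.977, -0.021]
force: [0.7, 1.2, -2.3]
opening: 0.0125
grasp_force: 78.6
```

```bash
python3 w.py "(54,-38,48,23)"
```

```text
(np.float64(21.302340034549015), 35.45) [ 54.474 -38.291  47.873]
spout floor [287. 325.] near wall top [279. 323.] far wall top [280. 307.] x=-50 floor [310. 323.]
blob [246. 301.] 22 as floor: -32 39
blob [282. 300.] 22 as floor: 42 41
blob [268. 302.] 22 as floor: 12 37
blob [295. 318.] 9 as floor: 69 0
goal [ 634.159 -288.143  159.92 ] shift [ 0.016 -0.002 -0.056] turn/180 [-0.001 -0.01   0.   ]
post-turn frame shift [ 0.014 -0.002 -0.057]
```

Emit:
{"name": "carry_out", "arguments": {
  "series": [
    [[0,0,-0.04,0,-0.008,0,6],[0,0,0,0,0,0,6],[0,0,0,0,0,0,6]]
  ]
}}

```text
clock: 35.8
position: [0.6346, -0.2875, 0.1578]
eef_rot: [0.195, 0.102, 0.975, -0.021]
force: [-0.2, -0.1, -3.4]
opening: 0.0126
grasp_force: 78.6
```

```bash
python3 w.py "(54,-38,48,25)"
```

```text
(np.float64(22.648894156085863), 35.8) [ 53.659 -37.452  46.774]
spout floor [287. 325.] near wall top [279. 323.] far wall top [279. 307.] x=-50 floor [309. 323.]
blob [246. 301.] 23 as floor: -32 39
blob [282. 300.] 25 as floor: 42 41
blob [268. 302.] 22 as floor: 12 37
blob [294. 318.] 10 as floor: 68 0
goal [ 630.256 -287.313  164.677] shift [ 0.014 -0.007 -0.08 ] turn/180 [-0.001 -0.013  0.   ]
post-turn frame shift [ 0.011 -0.007 -0.08 ]
```

Nothing out yet. Tilting by 1.5° at a time, looking after each.

Emit:
{"name": "carry_out", "arguments": {
  "series": [
    [[0,0,-0.05,0,-0.008,0,6],[0,0,0,0,0,0,6],[0,0,0,0,0,0,6]]
  ]
}}

```text
clock: 36.15
position: [0.6325, -0.2873, 0.1628]
eef_rot: [0.208, 0.102, 0.973, -0.023]
force: [1.0, -0.5, -2.6]
opening: 0.0128
grasp_force: 78.7
```

```bash
python3 w.py
```

```text
(np.float64(24.120442226013875), 36.15) [ 54.434 -37.624  48.164]
spout floor [287. 325.] near wall top [279. 323.] far wall top [279. 307.] x=-50 floor [310. 322.]
blob [246. 301.] 22 as floor: -32 39
blob [282. 300.] 25 as floor: 42 41
blob [268. 302.] 23 as floor: 12 37
blob [291. 317.] 12 as floor: 62 1
```

Emit:
{"name": "carry_out", "arguments": {
  "series": [
    [[0,0,-0.05,0,-0.008,0,6],[0,0,0,0,0,0,6],[0,0,0,0,0,0,6]]
  ]
}}

```text
clock: 36.5
position: [0.6306, -0.2869, 0.1673]
eef_rot: [0.22, 0.102, 0.97, -0.024]
force: [-0.4, -0.2, -3.3]
opening: 0.0128
grasp_force: 78.7
```

```bash
python3 w.py "(54,-38,48,27)"
```

```text
(np.float64(25.561258642875508), 36.5) [ 55.351 -37.624  49.33 ]
spout floor [287. 324.] near wall top [279. 323.] far wall top [279. 307.] x=-50 floor [310. 321.]
blob [283. 294.] 9 as floor: 45 57
blob [247. 300.] 25 as floor: -32 40
blob [268. 301.] 25 as floor: 13 38
blob [282. 300.] 25 as floor: 42 41
blob [284. 337.] 32 as floor: 49 -44
blob [270. 338.] 20 as floor: 21 -48
goal [ 626.193 -286.45   169.292] shift [ 0.032 -0.005 -0.037] turn/180 [-0.001 -0.008  0.   ]
post-turn frame shift [ 0.031 -0.005 -0.038]
```

Two are out in bay 2. Levelling now.

Emit:
{"name": "carry_out", "arguments": {
  "series": [
    [[0,0,0,0,0.047,0,6],[0,0,0,0,0.047,0,6],[0,0,0,0,0.047,0,6],[0,0,0,0,0.02,0,6],[0,0,0,0,0,0,6]]
  ]
}}

```text
clock: 37.05
position: [0.6332, -0.2872, 0.1665]
eef_rot: [-0.029, 0.104, 0.994, 0.002]
force: [1.0, -0.5, -3.6]
opening: 0.0132
grasp_force: 78.7
```

```bash
python3 w.py "(-22,-34,75,10)"; python3 - <<'E'
from pour import *
count()
d=vision.capture("side");t=vision.capture("top")
a=cv2.resize(d["image"][230:370,210:360],(600,560),interpolation=cv2.INTER_CUBIC)
o=np.zeros((560,800,3),np.uint8);o[:,:600]=a;o[:160,600:]=t["image"][160:320,320:520]
cv2.imwrite("pics/p3.png",o)
E
```

```text
(np.float64(-3.304830049059386), 37.05) [ 17.621 -37.479 127.451]
spout floor [266. 302.] near wall top [267. 298.] far wall top [268. 282.] x=-50 floor [290. 305.]
blob [247. 300.] 25 as floor: -32 40
blob [266. 302.] 17 as floor: 10 36
blob [284. 335.] 37 as floor: 49 -41
blob [270. 339.] 16 as floor: 21 -48
goal [ 581.811 -272.927  152.949] shift [0.511 0.033 0.164] turn/180 [-0.001 -0.074  0.   ]
post-turn frame shift [0.535 0.032 0.041]
top bay 3 40 48 area 64
top bay 2 47 -33 area 31
top bay 2 29 -68 area 25
top bay 3 10 44 area 61
top bay 1 -34 46 area 64
side bay 1 -32 40 area 24
side bay 3 8 36 area 11
side bay 2 49 -40 area 40
side bay 2 21 -48 area 19
```

View pics/p3.png

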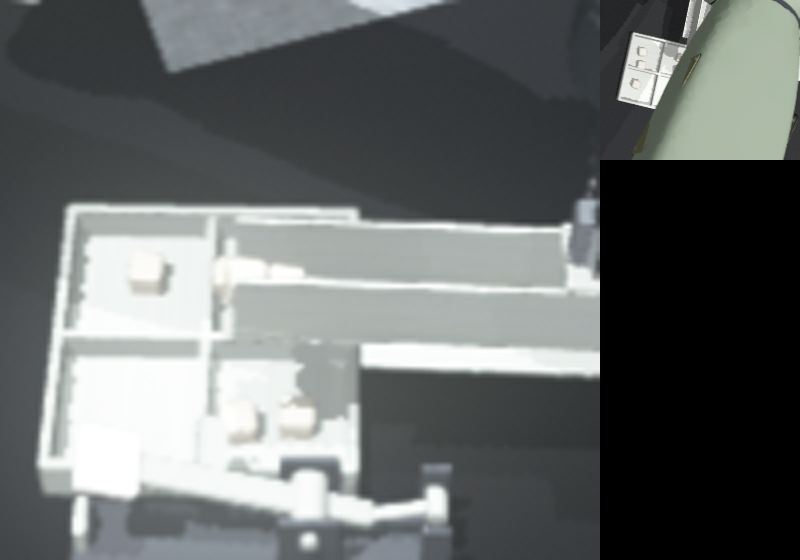

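Side view: two blocks in bay 2, at (243,420) and (298,415), and one in bay 1. The bay 3 blocks are behind the trough. Two blocks remain, near the spout, and both go to bay 0.

Emit:
{"name": "carry_out", "arguments": {
  "series": [
    [[0.12,0.01,0,0,0,0,6],[0.15,0.01,0,0,0,0,6],[0.12,0.01,0,0,0,0,6],[0,0,0,0,0,0,6],[0,0,0,0,0,0,6]]
  ]
}}

```text
clock: 37.8
position: [0.5933, -0.276, 0.1701]
eef_rot: [-0.029, 0.105, 0.994, 0.002]
force: [-0.2, 0.3, -3.2]
opening: 0.0129
grasp_force: 78.7
```

```bash
python3 w.py "(-14,-35,48,20)"
```

```text
(np.float64(-3.333782911187684), 37.8) [-23.834 -34.536 131.138]
spout floor [245. 299.] near wall top [245. 296.] far wall top [246. 279.] x=-50 floor [269. 303.]
blob [244. 301.] 12 as floor: -36 39
blob [284. 335.] 45 as floor: 48 -40
blob [270. 339.] 18 as floor: 21 -49
goal [ 573.812 -272.249  152.53 ] shift [ 0.191 -0.003  0.186] turn/180 [-0.001 -0.13  -0.   ]
post-turn frame shift [ 0.249 -0.004  0.096]
```

Emit:
{"name": "carry_out", "arguments": {
  "series": [
    [[0.05,0,0.045,0,-0.032,0,6],[0.055,0,0.04,0,-0.032,0,6],[0.057,0,0.03,0,-0.033,0,6],[0.058,0,0.025,0,-0.033,0,6],[0,0,0,0,0,0,6]]
  ]
}}

```text
clock: 38.35
position: [0.5672, -0.2681, 0.1487]
eef_rot: [0.167, 0.104, 0.98, -0.016]
force: [-1.3, 1.8, -5.4]
opening: 0.0127
grasp_force: 78.7
```

Emit:
{"name": "carry_out", "arguments": {
  "series": [
    [[0,0,0,0,0,0,6],[0,0,0,0,0,0,6]]
  ]
}}

```text
clock: 38.55
position: [0.5755, -0.2731, 0.1558]
eef_rot: [0.174, 0.103, 0.979, -0.02]
force: [0.6, -0.7, -2.7]
opening: 0.0131
grasp_force: 78.7
```

```bash
python3 w.py "(-14,-35,48,25)"
```

```text
(np.float64(20.150862801698725), 38.55) [-11.933 -35.851  50.843]
spout floor [253. 323.] near wall top [245. 321.] far wall top [246. 305.] x=-50 floor [276. 321.]
blob [281. 296.] 42 as floor: 41 54
blob [247. 300.] 25 as floor: -32 40
blob [266. 301.] 5 as floor: 8 39
blob [247. 329.] 58 as floor: -26 -27
blob [283. 336.] 54 as floor: 47 -41
blob [270. 337.] 40 as floor: 20 -45
goal [ 564.365 -270.241  164.677] shift [ 0.078  0.004 -0.123] turn/180 [-0.001 -0.027  0.001]
post-turn frame shift [ 0.068  0.005 -0.13 ]
```

Emit:
{"name": "carry_out", "arguments": {
  "series": [
    [[0.03,0,-0.06,0,-0.014,0,6],[0.03,0,-0.06,0,-0.014,0,6],[0,0,-0.03,0,-0.014,0,6],[0,0,0,0,0,0,6],[0,0,0,0,0,0,6]]
  ]
}}

```text
clock: 39.1
position: [0.5632, -0.2698, 0.1662]
eef_rot: [0.237, 0.101, 0.966, -0.026]
force: [-0.8, -0.0, -3.1]
opening: 0.013
grasp_force: 78.7
```

```bash
python3 w.py "(-14,-35,48,32)"; python3 -c "
from pour import *
count()"
```

```text
(np.float64(27.561739256414736), 39.1) [ -9.879 -35.173  43.621]
spout floor [255. 324.] near wall top [244. 323.] far wall top [245. 307.] x=-50 floor [276. 321.]
blob [281. 296.] 32 as floor: 41 53
blob [267. 298.] 55 as floor: 11 46
blob [247. 300.] 26 as floor: -32 40
blob [242. 333.] 28 as floor: -36 -37
blob [283. 336.] 54 as floor: 47 -41
blob [270. 337.] 39 as floor: 21 -45
goal [ 549.478 -267.076  180.171] shift [ 0.06  -0.002 -0.189] turn/180 [-0.001 -0.025  0.   ]
post-turn frame shift [ 0.045 -0.001 -0.193]
top bay 3 40 48 area 65
top bay 3 10 44 area 60
top bay 0 -1 -46 area 64
top bay 1 -34 46 area 64
top bay 0 -39 -32 area 67
side bay 3 41 53 area 33
side bay 3 11 46 area 55
side bay 1 -32 40 area 25
side bay 0 -36 -37 area 27
side bay 2 47 -41 area 57
side bay 2 21 -45 area 36
```

Emit:
{"name": "carry_out", "arguments": {
  "series": [
    [[0.02,0,-0.08,0,-0.013,0,6],[0.02,0,-0.08,0,-0.013,0,6],[0,0,-0.03,0,0,0,6],[0,0,0,0,0,0,6],[0,0,0,0,0,0,6]]
  ]
}}

```text
clock: 39.75
position: [0.5502, -0.2669, 0.1804]
eef_rot: [0.276, 0.1, 0.955, -0.03]
force: [-0.3, 0.0, -2.2]
opening: 0.0125
grasp_force: 78.7
```

```bash
python3 w.py "(-14,-35,48,35)"; python3 -c "
from pour import *
count()"
```

```text
(np.float64(32.23448495958532), 39.75) [-12.818 -34.955  47.733]
spout floor [253. 323.] near wall top [241. 322.] far wall top [242. 306.] x=-50 floor [274. 319.]
blob [246. 298.] 61 as floor: -33 47
blob [280. 294.] 6 as floor: 38 59
blob [267. 297.] 32 as floor: 10 50
blob [241. 333.] 28 as floor: -39 -37
blob [270. 336.] 50 as floor: 20 -42
blob [283. 335.] 58 as floor: 47 -40
blob [253. 335.] 31 as floor: -14 -41
goal [ 542.552 -265.604  186.22 ] shift [ 0.033 -0.004 -0.091] turn/180 [-0.001 -0.015  0.   ]
post-turn frame shift [ 0.029 -0.004 -0.093]
top bay 3 40 48 area 65
top bay 3 10 44 area 61
top bay 1 -35 46 area 62
top bay 0 -18 -34 area 46
top bay 0 -41 -31 area 67
side bay 1 -33 47 area 63
side bay 3 10 50 area 32
side bay 0 -39 -37 area 28
side bay 2 47 -40 area 60
side bay 0 -14 -41 area 32
side bay 2 20 -43 area 50
```

All seven lie in the tray: two each in bays 0, 2 and 3, and one in bay 1. Returning the shaker.

Emit:
{"name": "carry_out", "arguments": {
  "series": [
    [[0,0,-0.1,0,0.045,0,6],[0,0,-0.05,0,0.045,0,6],[0,0,0,0,0.045,0,6],[0,0,0,0,0.044,0,6],[0,0,0,0,0,0,6]]
  ]
}}

```text
clock: 40.4
position: [0.546, -0.2658, 0.1921]
eef_rot: [0.0, 0.104, 0.995, -0.001]
force: [1.0, 0.0, -2.6]
opening: 0.0126
grasp_force: 78.7
```

Emit:
{"name": "carry_out", "arguments": {
  "series": [
    [[0,0.2,0,0,0,0,6],[0,0.4,0,0,0,0,6],[0,0.4,0,0,0,0,6],[0,0.4,0,0,0,0,6],[0,0.2,0,0,0,0,6]]
  ]
}}

```text
clock: 40.9
position: [0.5754, -0.105, 0.1923]
eef_rot: [0.001, 0.104, 0.995, 0.0]
force: [-0.1, -0.0, -2.6]
opening: 0.0126
grasp_force: 78.7
```

```bash
cat > back.py <<'E'
from pour import *
import sys
a=np.radians(6.35);X=np.array([np.cos(a),np.sin(a),0]);Y=np.array([-X[1],X[0],0])
G=np.column_stack([-X,Y,-Z]); S,p,M=pose(); P=np.array([639.7,38.9,float(sys.argv[1])])
print(tilt(),(M.T@(P-p*1000)/100).round(3),"turn",(R.from_matrix(M.T@G).as_rotvec(degrees=True)/180).round(4),S["force"])
print("after turn",(G.T@(P-p*1000)/100).round(3))
E
python3 back.py 110
```

```text
(np.float64(0.0987555194537425), 40.9, array([ 575.447, -105.007,  192.302]), 12.575147303397046) [-0.331  1.54   0.825] turn [ 0.     0.001 -0.101] [-0.106 -0.047 -2.616]
after turn [-0.798  1.359  0.823]
```

Emit:
{"name": "carry_out", "arguments": {
  "series": [
    [[0,0,0,0,0,-0.025,6],[0,0,0,0,0,-0.025,6],[0,0,0,0,0,-0.025,6],[0,0,0,0,0,-0.026,6],[0,0,0,0,0,0,6]]
  ]
}}

```text
clock: 41.4
position: [0.5751, -0.1082, 0.1924]
eef_rot: [0.001, -0.054, 0.999, -0.001]
force: [-0.6, 0.5, -3.2]
opening: 0.0128
grasp_force: 78.8
```

Emit:
{"name": "carry_out", "arguments": {
  "series": [
    [[-0.16,0.27,0,0,0,0,6],[-0.16,0.27,0,0,0,0,6],[-0.16,0.27,0.2,0,0,0,6],[-0.16,0.27,0.2,0,0,0,6],[-0.16,0.27,0.2,0,0,0,6]]
  ]
}}

```text
clock: 41.9
position: [0.641, 0.0353, 0.132]
eef_rot: [0.001, -0.052, 0.999, -0.001]
force: [0.2, -0.0, -2.3]
opening: 0.0127
grasp_force: 78.9
```

Emit:
{"name": "carry_out", "arguments": {
  "series": [
    [[0,0,0.1,0,0,0,6],[0,0,0,0,0,0,6],[0,0,0,0,0,0,6],[0,0,0,0,0,0,6]]
  ]
}}

```text
clock: 42.3
position: [0.6413, 0.0331, 0.1237]
eef_rot: [0.001, -0.053, 0.999, -0.001]
force: [0.2, -0.2, -1.4]
opening: 0.0125
grasp_force: 78.8
```

```bash
python3 back.py 64.5
```

```text
(np.float64(0.10350998612946746), 42.3, array([641.251,  33.065, 123.738]), 12.542342635535796) [0.01  0.061 0.592] turn [-0.001  0.001 -0.002] [ 0.235 -0.206 -1.436]
after turn [0.009 0.06  0.592]
```

Emit:
{"name": "carry_out", "arguments": {
  "series": [
    [[0.01,0.06,0.2,0,0,-0.002,6],[0,0,0.2,0,0,0,6],[0,0,0.12,0,0,0,6],[0,0,0,0,0,0,6],[0,0,0,0,0,0,6]]
  ]
}}

```text
clock: 42.8
position: [0.6396, 0.0395, 0.0712]
eef_rot: [0.0, -0.056, 0.998, -0.001]
force: [-0.1, 0.3, -2.4]
opening: 0.0127
grasp_force: 79.0
```

```bash
python3 back.py 64
```

```text
(np.float64(0.03609473060356605), 42.8, array([639.56 ,  39.482,  71.167]), 12.738621625028772) [-0.001 -0.006  0.072] turn [-0.001  0.     0.001] [-0.088  0.281 -2.409]
after turn [-0.001 -0.006  0.072]
```

Emit:
{"name": "carry_out", "arguments": {
  "series": [
    [[0,0,0.03,0,0,0,6],[0,0,0.02,0,0,0,6],[0,0,0.015,0,0,0,6],[0,0,0,0,0,0,6],[0,0,0,0,0,0,6]]
  ]
}}

```text
clock: 43.3
position: [0.64, 0.04, 0.065]
eef_rot: [0.001, -0.057, 0.998, -0.001]
force: [2.7, 0.4, 4.3]
opening: 0.0128
grasp_force: 79.7
```

```bash
python3 back.py 64
```

```text
(np.float64(0.0930604479113847), 43.3, array([640.018,  39.977,  64.961]), 12.806369042407056) [ 0.004 -0.01   0.01 ] turn [-0.001  0.001  0.001] [2.719 0.378 4.274]
after turn [ 0.004 -0.01   0.01 ]
```

Contact. Releasing and backing off upwards.

Emit:
{"name": "carry_out", "arguments": {
  "series": [
    [[0,0,0,0,0,0,18],[0,0,0,0,0,0,34],[0,0,0,0,0,0,34],[0,0,-0.3,0,0,0,34],[0,0,-0.4,0,0,0,34]]
  ]
}}

```text
clock: 43.8
position: [0.6357, 0.0404, 0.1305]
eef_rot: [-0.005, -0.057, 0.998, -0.0]
force: [1.4, -0.6, 0.3]
opening: 0.034
grasp_force: 0.0
```

Emit:
{"name": "carry_out", "arguments": {
  "series": [
    [[0,0,-0.4,0,0,0,0],[0,0,-0.4,0,0,0,0],[0,-0.4,0,0,0,0,0],[0,-0.45,0,0,0,0,0],[0,-0.45,0,0,0,0,0]]
  ]
}}

```text
clock: 44.3
position: [0.6536, -0.0895, 0.2143]
eef_rot: [-0.0, -0.058, 0.998, -0.001]
force: [0.2, 1.3, -0.3]
opening: -0.0001
grasp_force: 0.0
```

```bash
python3 - <<'E'
from pour import *
print(tilt()); count()
d=vision.capture("side");t=vision.capture("top")
o=np.zeros((560,800,3),np.uint8)
o[:,:350]=cv2.resize(t["image"][125:237,240:310],(350,560),interpolation=cv2.INTER_CUBIC)
o[:510,350:]=cv2.resize(d["image"][180:384,210:390],(450,510),interpolation=cv2.INTER_CUBIC)
cv2.imwrite("pics/p4.png",o)
S,p,M=pose()
for z in(130,90): print((M.T@(np.array([392.5,-304,z])-p*1000)/100).round(3))
E
```

```text
(np.float64(-0.033729988305900994), 44.3, array([653.629, -89.524, 214.259]), -0.14638634942795334)
top bay 2 46 -38 area 61
top bay 2 18 -41 area 69
top bay 0 -16 -34 area 58
top bay 0 -41 -31 area 63
side bay 1 -32 39 area 23
side bay 3 42 41 area 21
side bay 3 12 37 area 22
side bay 0 -38 -38 area 24
side bay 0 -14 -42 area 20
side bay 2 21 -49 area 17
side bay 2 48 -46 area 20
[ 2.827 -1.837  0.838]
[ 2.826 -1.837  1.238]
```

View pics/p4.png

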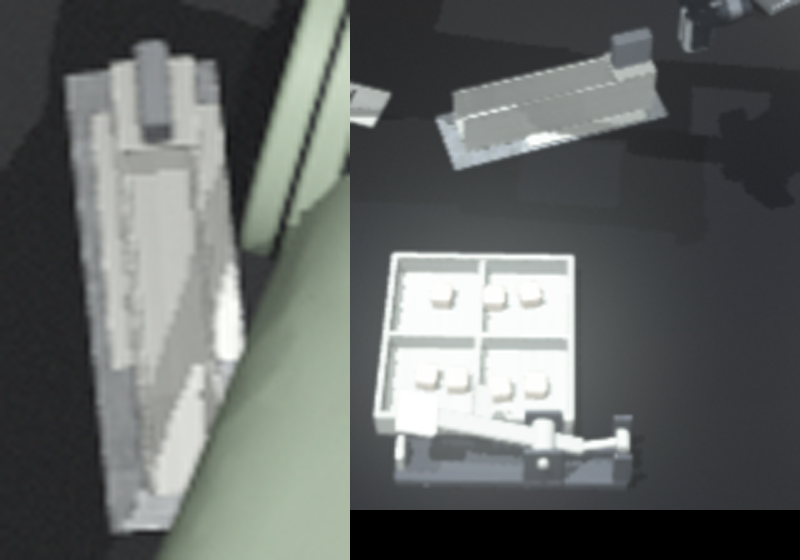

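Side view: seven blocks sit in the bays (2/1/2/2), and the empty shaker stands upright on its pad. Now the lever.

Emit:
{"name": "carry_out", "arguments": {
  "series": [
    [[0.35,-0.23,0,0,0,0,0],[0.35,-0.23,0,0,0,0,0],[0.35,-0.23,0,0,0,0,0],[0.35,-0.23,0,0,0,0,0],[0.35,-0.23,0.1,0,0,0,0]]
  ]
}}

```text
clock: 45.0
position: [0.4928, -0.2226, 0.2055]
eef_rot: [0.001, -0.058, 0.998, -0.001]
force: [-0.4, -0.4, 0.5]
opening: 0.0001
grasp_force: 0.0
```

Emit:
{"name": "carry_out", "arguments": {
  "series": [
    [[0.35,-0.23,0.2,0,0,0,0],[0.35,-0.23,0.25,0,0,0,0],[0.35,-0.23,0.25,0,0,0,0],[0,0,0,0,0,0,0],[0,0,0,0,0,0,0]]
  ]
}}

```text
clock: 45.5
position: [0.3961, -0.3025, 0.1338]
eef_rot: [-0.001, -0.056, 0.998, 0.0]
force: [0.4, -0.3, -0.1]
opening: -0.0003
grasp_force: 0.0
```

```bash
python3 - <<'E'
from pour import *
print(tilt())
S,p,M=pose()
for z in(90,44): print((M.T@(np.array([391.5,-303.5,z])-p*1000)/100).round(3))
E
```

```text
(np.float64(-0.06733045540657454), 45.5, array([ 396.062, -302.472,  133.781]), -0.252795988680522)
[ 0.046 -0.005  0.438]
[ 0.045 -0.006  0.898]
```

Emit:
{"name": "carry_out", "arguments": {
  "series": [
    [[0.04,0,0.2,0,0,0,0],[0,0,0.2,0,0,0,0],[0,0,0.1,0,0,0,0],[0,0,0.1,0,0,0,0],[0,0,0.1,0,0,0,0]]
  ]
}}

```text
clock: 46.0
position: [0.3943, -0.3039, 0.066]
eef_rot: [0.0, -0.058, 0.998, -0.002]
force: [-2.6, 0.8, 5.0]
opening: -0.0004
grasp_force: 2.1
```

Emit:
{"name": "carry_out", "arguments": {
  "series": [
    [[0,0,0.1,0,0,0,0],[0,0,0.06,0,0,0,0],[0,0,0.04,0,0,0,0],[0,0,0,0,0,0,0],[0,0,0,0,0,0,0]]
  ]
}}

```text
clock: 46.5
position: [0.3928, -0.3043, 0.0446]
eef_rot: [-0.0, -0.057, 0.998, -0.001]
force: [0.6, 0.1, 0.8]
opening: -0.0004
grasp_force: 0.0
```

```bash
python3 -c "
from pour import *
print(tilt(), status.observe()['force'])"
```

```text
(np.float64(-0.01741009185388705), 46.5, array([ 392.77 , -304.269,   44.608]), -0.3565691439583712) [0.572 0.103 0.757]
```

Emit:
{"name": "carry_out", "arguments": {
  "series": [
    [[0,0,-0.2,0,0,0,0],[0,0,-0.4,0,0,0,0],[0,0,-0.4,0,0,0,0],[0.2,-0.2,-0.3,0,0,0,0],[0.2,-0.2,0,0,0,0,0]]
  ]
}}

```text
clock: 47.0
position: [0.3599, -0.3519, 0.181]
eef_rot: [0.003, -0.058, 0.998, -0.006]
force: [1.1, -0.6, 0.2]
opening: 0.0001
grasp_force: 0.0
```

Emit:
{"name": "carry_out", "arguments": {
  "series": [
    [[0,-0.4,0,0,0,0,0],[0,-0.4,0,0,0,0,0],[0,0,0,0,0,0,0],[0,0,0,0,0,0,0]]
  ]
}}

```text
clock: 47.4
position: [0.3662, -0.4284, 0.1747]
eef_rot: [-0.0, -0.056, 0.998, -0.001]
force: [0.8, 0.8, -0.2]
opening: -0.0001
grasp_force: 0.0
```

```bash
python3 - <<'E'
from pour import *
print(tilt()); count()
d=vision.capture("side");t=vision.capture("top")
o=np.zeros((560,800,3),np.uint8)
o[:300,:400]=cv2.resize(t["image"][120:300,220:460],(400,300))
o[:,400:]=cv2.resize(d["image"][130:410,190:390],(400,560),interpolation=cv2.INTER_CUBIC)
cv2.imwrite("pics/p5.png",o)
E
```

```text
(np.float64(-0.028481837935060803), 47.4, array([ 366.19 , -428.368,  174.676]), -0.06852828958074926)
top bay 3 40 48 area 64
top bay 2 46 -38 area 67
top bay 3 10 44 area 62
top bay 2 18 -41 area 68
top bay 1 -35 46 area 65
top bay 0 -16 -34 area 67
top bay 0 -41 -31 area 65
side bay 1 -32 51 area 47
side bay 3 10 43 area 60
side bay 3 42 41 area 21
side bay 0 -35 -29 area 25
side bay 0 -15 -34 area 83
side bay 2 48 -37 area 66
side bay 2 19 -49 area 23
```

View pics/p5.png

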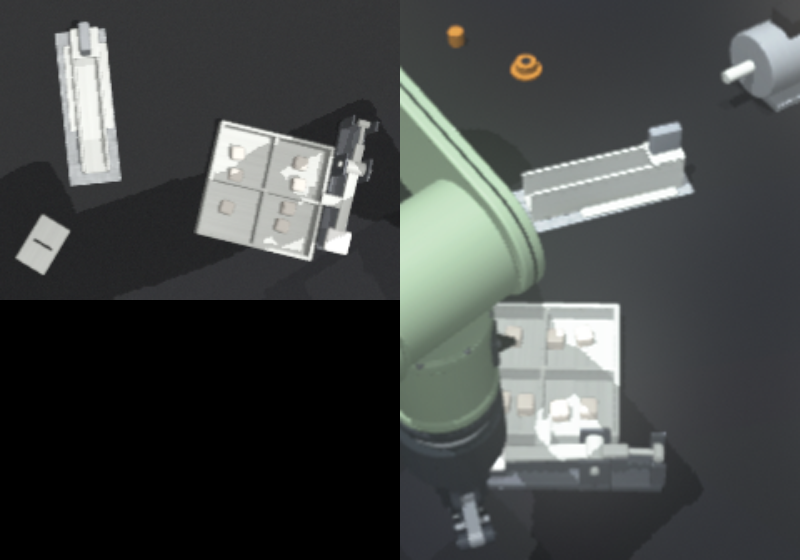

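The lever stays down: its arm is level in the side view, and its pad has moved to pixel (422,265) in the top view. All seven blocks are in the bays, and the empty shaker stands on its pad.

```bash
python3 -c "
from cell import bot
print(bot.hand_in())"
```

```text
the job is handed in; nothing more can be done
None
```

I handed the job in at about 47 s: all seven blocks are in the tray's bays (two each in bays 0, 2 and 3, one in bay 1), the empty shaker stands upright on its pad, the lever was pressed last and is held down, and I left the bearing, bushing and coin plate alone; no verdict was returned.

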